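Two microscope kits

ROBOT

A 6-joint arm with a two-finger parallel gripper is mounted at the origin on the work surface. World frame = base frame: x ahead of the robot, y to its left, z up, the work surface at z = 0. Lengths are in m, angles in rad, forces in N, time in s.
With the tool pointing down it reaches from about 0.325 to 0.875 m from the base axis. Payload 4.4 kg.
Tool frame: the origin (TCP) lies at the very end of the fingers, on their centre line; the grasp point (between the pads) lies 19 mm behind it; z points along the fingers, x is the direction in which the jaws open and shut, and the axes are right-handed (so a half turn about z gives the same grasp; the last joint's range is limited). The gripper opens to 85 mm and grips with 20 to 120 N. Pads are 22 mm wide; open, the fingers measure 114 mm over their backs; the gripper's body (76 mm by 85 mm) begins 54 mm behind the grasp point. The pads swing forward as they close: fully open they stand 13 mm farther back than shut.
Start: joints at [1.012, 0.207, 1.542, -0, 1.393, -0.15], TCP at [0.228, 0.528, 0.231] pointing down, gripper open.
Joint ranges: [-2.73, 2.73], [-0.86, 2.22], [0.23, 2.46], [-1.11, 4.25], [0.08, 2.63], [-2.82, 2.82]. Speed limits (rad/s): [2.79, 2.79, 3.14, 3.14, 3.14, 3.14].

INTERFACE

Orientations are given as a unit quaternion [w, x, y, z].
In Python, from workcell import get_state, camera, calibration, ticket gives the robot as it stands.
- The arm moves only by the tool servo_tool, never from a script. Its argument "motion" is one flat list of numbers, 4 for each row, row after row: the shift along the tool's x, y, z in cm, then the turn about the tool's z in rad. In form: [dx, dy, dz, roll, dx, dy, dz, roll, ...]. A call has 1 to 12 rows; each row is the pose to reach, as a shift and turn from the pose measured when the call began, along the tool's axes at that moment; what a row does not reach only later rows make up. A row lasts 1/10 s, in which the tool goes at most 50 mm and 8.59 degrees, less where a joint would pass 70% of its speed; a pose out of reach is approached as far as the arm can. A call with a gripper value outside its range is refused whole. "hand" is the opening, from -1 (shut) to 1 (fully open), set as the call begins (left out, the last holds). The fingers move at their own pace and stop on an object; "squeeze" is the grip in N (left out, the last holds). Time passes only in rows, so rows that repeat a pose let the fingers close. It gives the time, the measured TCP pose, the force and the opening at its end, in the units of the state.
- get_state(): the state, without advancing time (a new reading comes with each control period).
- camera(name): name is "scene" or "top" or "wrist"; returns the picture (480x640x3 uint8, red, green, blue); there is no depth.
- calibration(name): a dict with "K" (3x3 intrinsics, pixels), "rvec" (rotation vector, rad) and "tvec" (3), from world to camera coordinates, as OpenCV has them. Camera axes: x right, y down, z forward; pixel columns grow to the right and rows downward; lengths in m; the calibration is good to about 2 mm. A picture is of the moment at which its call begins: read the wrist's pose just before it. calibration takes no time and is no camera call; for the wrist camera it gives the pose at the moment of the call.
- ticket.finish_job(): hands the job in, once; it reports no verdict.
The state is a dict: "t": time; "joints": joint angles; "qd": joint speeds; "effort": joint torques, N m; "position": TCP position; "tcp_rot": TCP orientation; "wrist_force": force on the tool from outside, world axes, zero at the start; "ft_torque": the same for the moment, N m; "grip_width": opening from 0.0 (shut) to 1.0 (fully open).
Only numpy, scipy, OpenCV 4.12 (cv2) and the standard library are available. Lean on these libraries where they do the work, as an engineer would, in place of code of your own. Each camera call takes 0.05 s, during which the arm holds its last target.

TASK

Make up two kits for the microscope. Longer tray: lay the one-window carrier flat across the large bay, close to (within about 15 mm of) the end wall and with its length across the tray, then lap the two-window carrier over its free long edge like a roof shingle - level with it end to end, about 13 mm of overlap, its other long edge resting on the tray floor - and stand the slim tall objective upright in the small bay. Shorter tray: put the adapter ring flat on the floor around the post and the three-window carrier flat in the bay without a post; leave the squat objective where it stands.

Things in the scene. Friction and masses are not known exactly. Their poses are not given: they have to be found in the camera images.
- carrier_one: aluminium coverslip carrier: a flat plate 44 (x) by 56 (y, its length) by 8 mm thick, lying flat, with ONE black round window (14 mm) in its top, in a row along its length. Origin at the centre of its underside, z up. 55 g. Easily gripped across its 56 mm length by the fingertips. Starts on the board
- carrier_two: aluminium coverslip carrier: a flat plate 44 (x) by 56 (y, its length) by 8 mm thick, lying flat, with TWO black round windows (14 mm) in its top, in a row along its length. Origin at the centre of its underside, z up. 55 g. Easily gripped across its 56 mm length by the fingertips. Starts on the board
- carrier_three: aluminium coverslip carrier: a flat plate 44 (x) by 56 (y, its length) by 8 mm thick, lying flat, with THREE black round windows (14 mm) in its top, in a row along its length. Origin at the centre of its underside, z up. 55 g. Easily gripped across its 56 mm length by the fingertips. Starts on the board
- objective_slim: the slim, tall steel microscope objective, standing upright on its flat foot: 26 mm diameter and straight-sided up to 38 mm, then tapering to a 12 mm nose, 56 mm high in all. Origin at the centre of its foot, z up. 140 g
- objective_squat: the squat steel microscope objective: 38 mm diameter, 35 mm high, with a wide nose; stands upright. Belongs to neither kit and stays where it is. Origin at the centre of its foot
- adapter_ring: plain aluminium adapter ring, 48 mm outside, 34 mm hole, 12 mm high, lying flat. Origin at the centre of its underside. 60 g
- long_tray: longer kit tray (grey, white rim), 186 (x) by 128 (y) mm, fixed. Origin: centre of its underside; +x roughly away from the robot. Floor 4 mm above the board; rim and rib 4 mm thick, 12 mm high overall. A rib across it at x = -17 mm parts the small bay (x -89 to -19 mm) from the large bay (x -15 to +89 mm, where its end wall stands); bays 120 mm wide in y
- post_tray: shorter kit tray (grey, white rim), 148 (x) by 128 (y) mm, fixed. Origin: centre of its underside; +x roughly away from the robot. Floor 4 mm above the board; rim and rib 4 mm thick, 12 mm high overall. A rib at x = +2 mm parts an empty bay (x -70 to 0 mm) from the bay (x 4 to 70 mm) with a steel post at x = 37 mm, y = 0: 12 mm diameter, tapered, 13 mm tall above the floor; bays 120 mm wide in y

How it is judged:
At the end, for the whole second after the job is handed in: Long tray: one-window plate flat, 45-70 mm along +x, square to 0.3 rad; two-window plate leaning on it 0.12-0.5 rad, centres 22.5-41 mm apart, ends level to 15 mm; slim objective upright in small bay. Post tray: ring flat round post, three-window plate flat. Squat one within 20 mm. At rest (x of carrier_one in the frame of long_tray between 0.045 and 0.07 m and y of carrier_one in the frame of long_tray between -0.035 and 0.035 m and z of each of carrier_one, objective_slim in the frame of long_tray below 0.008 m and angle between each of carrier_one, carrier_three's own z axis and vertical below 0.08 rad and angle between the x axis of carrier_one and the x axis of long_tray, either way round below 0.3 rad and x of carrier_two in the frame of long_tray between 0.008 and 0.047 m and horizontal distance between carrier_one and carrier_two between 0.0225 and 0.041 m and y of carrier_two in the frame of carrier_one between -0.015 and 0.015 m and angle between carrier_two's own z axis and vertical between 0.12 and 0.5 rad and angle between the y axis of carrier_two and the y axis of carrier_one, either way round below 0.3 rad and z of carrier_two in the frame of long_tray below 0.02 m and x of objective_slim in the frame of long_tray between -0.082 and -0.026 m and y of objective_slim in the frame of long_tray between -0.052 and 0.052 m and angle between each of objective_slim, adapter_ring, objective_squat's own z axis and vertical below 0.1 rad and x of carrier_three in the frame of post_tray between -0.055 and -0.015 m and y of carrier_three in the frame of post_tray between -0.04 and 0.04 m and z of each of carrier_three, adapter_ring in the frame of post_tray below 0.008 m and x of adapter_ring in the frame of post_tray between 0.024 and 0.05 m and y of adapter_ring in the frame of post_tray between -0.013 and 0.013 m and distance of objective_squat from where it was at the start of the episode below 0.02 m and linear speed of each of carrier_one, carrier_two, carrier_three, objective_slim, adapter_ring, objective_squat below 0.02 m/s and angular speed of each of carrier_one, carrier_two, carrier_three, objective_slim, adapter_ring, objective_squat below 0.2 rad/s); the robot touches nothing.
It also fails if it takes over 128 s, if anything falls off the work surface, if the arm or the gripper's body presses on something with over 40 N, if the wrist force passes 120 N, or if a joint passes its speed limit or range.

## Working session

There is one attempt and no reset: what is moved stays moved. The work goes in short steps, Python scripts to look and compute and a tool call to move; the robot and the scene stay as the last step left them, time stands still between calls to the robot, and variables do not carry over. Pictures are saved under pics/ and viewed, and the job is handed in when it is done.

Besides the shell and the picture viewer there is one more tool, called after "Emit:" as name(argument=value, ...), one argument or row to a line, values as JSON. servo_tool: Moves the arm, as the interface text tells. Its arguments: {"type":"object","properties":{"motion":{"type":"array"},"hand":{"type":"number"},"squeeze":{"type":"number"}},"required":["motion"]}

```bash
ls; mkdir -p pics
python3 - <<'E'
from workcell import get_state, camera, calibration
import cv2
s=get_state()
for k,v in s.items(): print(k,v)
for n in ("scene","top"):
    im=camera(n); cv2.imwrite(f"pics/{n}0.png",im[:,:,::-1])
    c=calibration(n); print(n,c)
E
```

```text
pics
t 0.0
joints [ 1.01245850e+00  2.07428758e-01  1.54300930e+00 -3.56466413e-05
  1.39349797e+00 -1.50503967e-01]
qd [-0.00061446 -0.00082192 -0.00017526 -0.00059918 -0.0004836  -0.00107008]
effort [ 3.29577033e-04 -3.83030641e+01 -2.91593957e+01 -1.18002927e-04
  1.04483811e-02 -2.09762055e-05]
position [0.22766035 0.52715757 0.23009455]
tcp_rot [ 5.05419550e-04  8.35647669e-01  5.49264600e-01 -1.05721914e-03]
wrist_force [-0.89976862 -1.06469616 -0.75775623]
ft_torque [ 0.06329478 -0.04668188  0.02508759]
grip_width 1.0009425030115766
scene {'K': array([[593.48798979,   0.        , 332.32402051],
       [  0.        , 593.48798979, 244.67422068],
       [  0.        ,   0.        ,   1.        ]]), 'rvec': array([ 1.99520919,  1.21420225, -0.58719236]), 'tvec': array([-0.26355481, -0.30314937,  1.41331873])}
top {'K': array([[505.81680467,   0.        , 322.60316791],
       [  0.        , 505.81680467, 244.05056819],
       [  0.        ,   0.        ,   1.        ]]), 'rvec': array([ 2.16344728, -2.12428447,  0.14723566]), 'tvec': array([-0.01804466,  0.54883199,  0.99688858])}
```

View pics/top0.png

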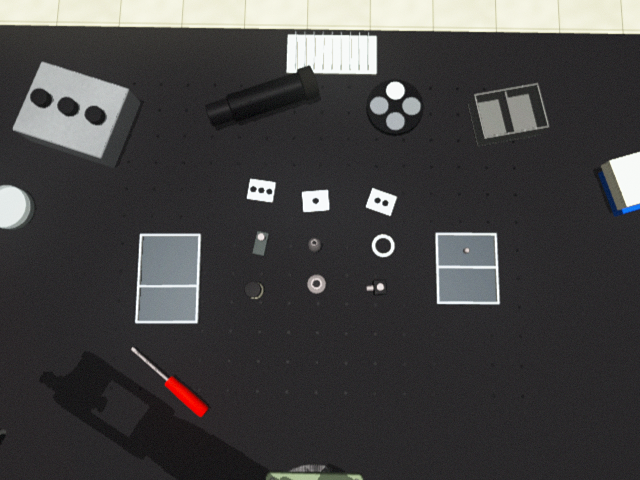

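View pics/scene0.png

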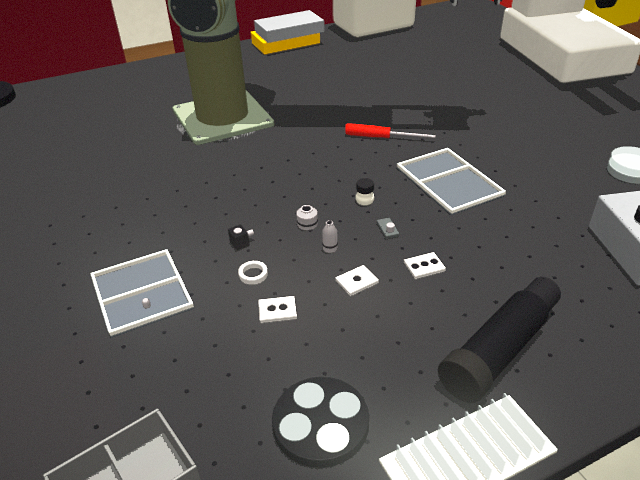

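The top view shows carriers three, one and two at (262,190), (316,200) and (381,202). The slim objective is at (314,244), the squat at (317,284) and the ring at (383,245). The long tray is at left (168,278) and the post tray at right (467,268).

```bash
cat > h.py <<'E'
import numpy as np, cv2
from scipy.spatial.transform import Rotation as R
from workcell import get_state, camera, calibration
def ray(cal,px,z):
    K=np.array(cal["K"]);Rm=cv2.Rodrigues(np.array(cal["rvec"]))[0];t=np.array(cal["tvec"])
    px=np.atleast_2d(np.array(px,float))
    d=np.c_[px,np.ones(len(px))]@np.linalg.inv(K).T@Rm
    C=-Rm.T@t
    return C+d*((z-C[2])/d[:,2])[:,None]
def proj(cal,P):
    return cv2.projectPoints(np.atleast_2d(np.array(P,float)),np.array(cal["rvec"]),np.array(cal["tvec"]),np.array(cal["K"]),None)[0][:,0]
def rect(cal,cnt,z):
    """min-area rectangle of the contour in world xy at height z: centre, sides, yaw of long side"""
    P=ray(cal,cnt.reshape(-1,2),z)[:,:2].astype(np.float32)*1000
    (c,s,a)=cv2.minAreaRect(P)
    if s[0]<s[1]: s=s[::-1];a+=90
    a=(a+90)%180-90
    return np.array(c)/1000,np.round(s,1),np.deg2rad(a)
def tool(s=None):
    s=s or get_state(); q=s["tcp_rot"]
    return np.array(s["position"]),R.from_quat([q[1],q[2],q[3],q[0]])
def delta(target,yaw=None,s=None):
    """shift in cm along tool axes to world target; roll to bring the jaw axis to yaw"""
    p,r=tool(s); d=r.inv().apply(np.array(target)-p)*100
    x=r.as_matrix()[:,0]; cur=np.arctan2(x[1],x[0]); out=None
    if yaw is not None:
        dy=(yaw-cur+np.pi/2)%np.pi-np.pi/2
        out=-dy # tool z down
    return np.round(d,2),out,cur
E
python3 - <<'E'
from h import *
im=camera("top"); cal=calibration("top"); np.save("top0.npy",im)
g=cv2.cvtColor(im,cv2.COLOR_RGB2HSV)
m=((g[:,:,2]>120)&(g[:,:,1]<60)).astype(np.uint8)
cs,_=cv2.findContours(m,cv2.RETR_EXTERNAL,cv2.CHAIN_APPROX_NONE)
for c in cs:
    if cv2.contourArea(c)<30: continue
    x,y,w,h=cv2.boundingRect(c)
    if not(120<x<520 and 170<y<330): continue
    for z in (0.008,0.012): 
        a=rect(cal,c,z); print((x,y,w,h),z,a[0].round(4),a[1],round(a[2],3))
for n,px,z in (("slim",(314,244),.05),("squat",(317,284),.035)): print(n,ray(cal,px,z))
print(tool()[1].as_matrix().round(3))
c=calibration("wrist"); Rm=cv2.Rodrigues(c["rvec"])[0]; print(c["K"],-Rm.T@c["tvec"],Rm.round(3))
E
```

```text
(377, 283, 7, 8) 0.008 [ 0.4663 -0.1291] [14.6 12.5] 0.003
(377, 283, 7, 8) 0.012 [ 0.4661 -0.1287] [14.6 12.5] 0.003
(308, 275, 18, 18) 0.008 [0.4702 0.0034] [35.5 35.5] -1.552
(308, 275, 18, 18) 0.012 [0.4699 0.0034] [35.4 35.3] -1.552
(372, 234, 23, 23) 0.008 [ 0.5539 -0.1352] [47.1 46.4] 0.005
(372, 234, 23, 23) 0.012 [ 0.5533 -0.1348] [46.9 46.2] 0.005
(257, 233, 8, 8) 0.008 [0.5674 0.124 ] [15.  14.9] 0.018
(257, 233, 8, 8) 0.012 [0.5668 0.1235] [15.  14.9] 0.018
(135, 233, 66, 91) 0.008 [0.4772 0.3148] [188.7 131. ] 0.019
(135, 233, 66, 91) 0.012 [0.4769 0.3135] [188.  130.5] 0.019
(435, 232, 65, 73) 0.008 [ 0.5093 -0.3106] [151.2 130.9] 0.011
(435, 232, 65, 73) 0.012 [ 0.5088 -0.3095] [150.6 130.4] 0.011
(302, 190, 28, 22) 0.008 [0.6476 0.0094] [57.3 45.8] -1.468
(302, 190, 28, 22) 0.012 [0.6466 0.0093] [57.1 45.6] -1.468
(366, 188, 31, 28) 0.008 [ 0.6477 -0.1309] [57.7 45.9] 1.239
(366, 188, 31, 28) 0.012 [ 0.6467 -0.1304] [57.5 45.7] 1.239
(247, 179, 29, 24) 0.008 [0.6683 0.1266] [57.4 45.7] 1.444
(247, 179, 29, 24) 0.012 [0.6673 0.1261] [57.2 45.5] 1.444
slim [[0.54733392 0.0093464  0.05      ]]
squat [[0.46739663 0.00188567 0.035     ]]
[[ 0.397  0.918 -0.001]
 [ 0.918 -0.397 -0.002]
 [-0.002 -0.    -1.   ]]
[[380.39687657   0.         321.30726181]
 [  0.         380.39687657 239.80346219]
 [  0.           0.           1.        ]] [0.15131151 0.56007031 0.37301358] [[ 0.396  0.918 -0.002]
 [ 0.869 -0.374  0.322]
 [ 0.295 -0.13  -0.947]]
```

Run:
```python
from h import *
print(delta([.647,.0094,.12],-1.468))
```

```text
(array([-30.9 ,  59.03,  11.07]), np.float64(-0.510622178471337), np.float64(1.1629704751184564))
```

Emit:
servo_tool(
  motion=[-3,6,1,-0.1,-6,12,2,-0.2,-9,18,4,-0.3,-12,24,6,-0.4,-15,29,8,-0.51,-18,34,10,-0.51,-20,39,11,-0.51,-23,44,11,-0.51,-25,49,11,-0.51,-28,54,11,-0.51,-30.9,59,11,-0.51,-30.9,59,11,-0.51],
  hand=0.6,
  squeeze=50,
)

```text
t: 1.35
position: [0.599, 0.0695, 0.1241]
tcp_rot: [-0.0, 0.67, 0.742, -0.001]
wrist_force: [-0.4, 1.3, 0.7]
grip_width: 0.8
```

```bash
cat > look.py <<'E'
import sys
from h import *
cal=calibration("wrist"); im=camera("wrist"); cv2.imwrite(f"pics/{sys.argv[1]}.png",im[:,:,::-1]); np.savez(f"{sys.argv[1]}.npz",im=im,**cal)
g=cv2.cvtColor(im,cv2.COLOR_RGB2HSV)
m=((g[:,:,2]>int(sys.argv[2]) if len(sys.argv)>2 else g[:,:,2]>130)&(g[:,:,1]<60)).astype(np.uint8)
cs,_=cv2.findContours(m,cv2.RETR_EXTERNAL,cv2.CHAIN_APPROX_NONE)
for c in cs:
    if cv2.contourArea(c)<300: continue
    x,y,w,h=cv2.boundingRect(c)
    a=rect(cal,c,.008); print((x,y,w,h),a[0].round(4),a[1],round(a[2],3))
print(get_state()["position"])
E
python3 look.py w1; python3 -c "
from h import *
print(delta([.647,.0094,.12],-1.468))"
```

```text
(340, 291, 115, 81) [0.672  0.1417] [96.3 52.3] 1.363
(188, 258, 86, 114) [0.6741 0.0066] [106.4  62.8] -0.052
(0, 229, 93, 81) [ 0.6478 -0.1313] [59.6 50.1] 1.241
(378, 141, 57, 76) [0.5549 0.122 ] [48.5 24.6] -0.181
(206, 140, 44, 42) [5.547e-01 2.000e-04] [29.8 26.8] -1.374
(0, 100, 62, 78) [ 0.5562 -0.1293] [50.8 39.2] -0.162
(577, 22, 63, 209) [0.5172 0.2495] [135.4  42.2] 0.364
(418, 0, 49, 51) [0.4633 0.1248] [35.4 17.1] 0.947
(192, 0, 67, 50) [ 0.4733 -0.0021] [39.4 26.2] -1.469
[0.6042046  0.06237862 0.12438951]
(array([-5.68,  3.74,  0.49]), np.float64(-0.005845711361669892), np.float64(1.6677469422281233))
```

View pics/w1.png

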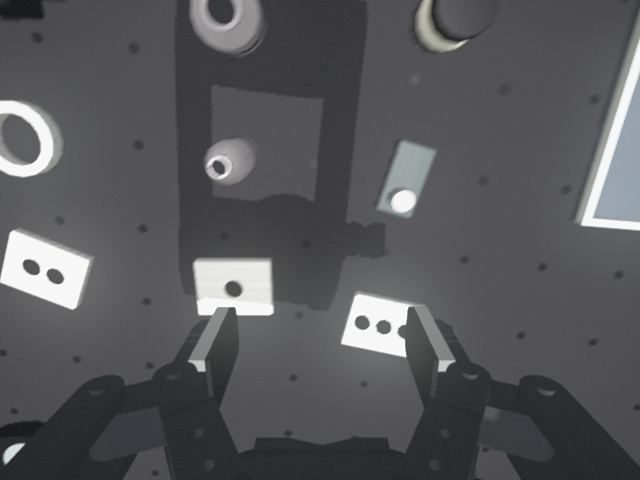

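The wrist view shows carrier one at (233,287), three at (382,325) and two at (45,268), which agrees with the top view. I'll move over carrier one and descend.

Emit:
servo_tool(
  motion=[-2,1.2,0.5,0,-4,2.5,0.5,0,-5.7,3.7,0.5,0,-5.7,3.7,0.5,0,-5.7,3.7,3,0,-5.7,3.7,6,0,-5.7,3.7,9,0,-5.7,3.7,9,0,-5.7,3.7,9,0],
)

```text
t: 2.3
position: [0.6458, 0.0095, 0.0345]
tcp_rot: [0.003, 0.672, 0.741, -0.002]
wrist_force: [1.0, 0.5, 0.6]
grip_width: 0.804
```

```bash
python3 look.py w2 150; python3 -c "
from h import *
print(delta([.647,.0094,.01],-1.468), get_state()['wrist_force'])"
```

```text
(480, 302, 130, 91) [0.6682 0.1256] [55.8 43.8] 1.442
(263, 252, 116, 79) [0.6476 0.0088] [55.2 42.6] -1.47
(0, 211, 100, 112) [ 0.6493 -0.1271] [46.9 44. ] 1.241
(604, 131, 36, 35) [0.5657 0.1309] [14.7 14.3] -1.472
(0, 0, 41, 112) [ 0.5566 -0.1231] [43.4 16. ] -0.17
[0.64746369 0.00915668 0.03611105]
(array([ 0.05, -0.06,  2.61]), np.float64(-0.0052231171037080415), np.float64(1.668369536486085)) [ 1.3774409  -0.06720603  0.86669828]
```

View pics/w2.png

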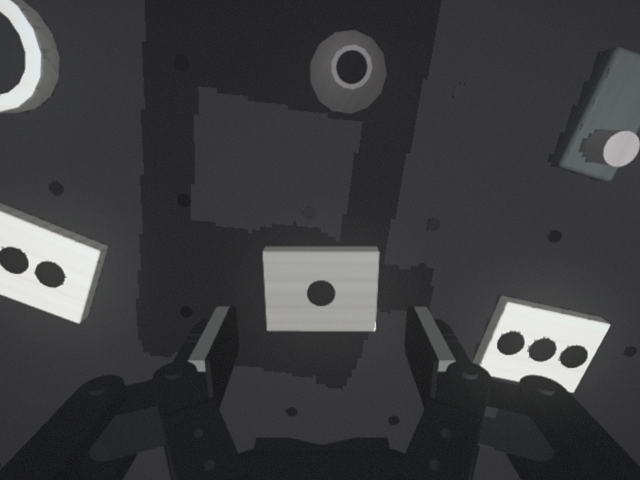

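Carrier one is centred between the open fingers at (320,290). Ray casting puts it at (0.6476, 0.0088). I'll descend gently and watch for contact.

Emit:
servo_tool(
  motion=[0,0,1,0,0,0,2,0,0,0,2.4,0,0,0,2.8,0,0,0,3.0,0,0,0,3.1,0,0,0,3.1,0],
)

```text
t: 3.05
position: [0.6476, 0.0089, 0.0051]
tcp_rot: [0.004, 0.672, 0.741, -0.001]
wrist_force: [0.2, -0.2, 0.2]
grip_width: 0.803
```

Emit:
servo_tool(
  motion=[0,0,0.1,0,0,0,0.2,0,0,0,0.3,0,0,0,0.4,0,0,0,0.4,0],
)

```text
t: 3.55
position: [0.6475, 0.0089, 0.0008]
tcp_rot: [0.004, 0.672, 0.741, -0.001]
wrist_force: [-0.2, 0.1, 0.0]
grip_width: 0.798
```

Emit:
servo_tool(
  motion=[0,0,0.1,0,0,0,0.2,0,0,0,0.3,0,0,0,0.3,0],
)

```text
t: 3.95
position: [0.6473, 0.0089, -0.0024]
tcp_rot: [0.004, 0.672, 0.741, -0.001]
wrist_force: [-1.4, 0.0, 0.0]
grip_width: 0.799
```

Emit:
servo_tool(
  motion=[0,0,0.1,0,0,0,0.2,0,0,0,0.2,0],
)

```text
t: 4.25
position: [0.6471, 0.0089, -0.0047]
tcp_rot: [0.004, 0.672, 0.741, -0.001]
wrist_force: [-0.1, 1.2, -0.2]
grip_width: 0.8
```

```bash
python3 look.py w3 150
```

```text
(538, 338, 102, 115) [0.6591 0.1287] [74.8 32. ] 0.943
(249, 278, 147, 103) [0.6462 0.0086] [55.5 46.2] -1.469
(0, 257, 55, 115) [ 0.6526 -0.1105] [48.9 20. ] -0.318
(338, 3, 63, 70) [0.5422 0.0128] [18.7 18.6] 0.66
[ 0.64725957  0.00888818 -0.00453061]
```

View pics/w3.png

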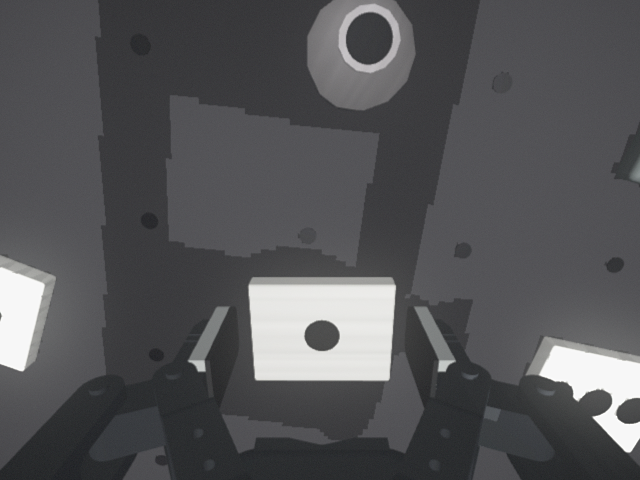

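Emit:
servo_tool(
  motion=[0,0,0,0,0,0,0,0,0,0,0,0,0,0,0,0,0,0,0,0,0,0,0,0],
  hand=-1,
  squeeze=50,
)

```text
t: 4.9
position: [0.6483, 0.0089, -0.0034]
tcp_rot: [0.005, 0.672, 0.741, -0.0]
wrist_force: [-1.0, 0.9, 5.6]
grip_width: 0.638
```

Emit:
servo_tool(
  motion=[0,0,-1,0,0,0,-4,0,0,0,-8,0,0,0,-11,0,0,0,-11,0],
)

```text
t: 5.4
position: [0.6515, 0.0092, 0.1129]
tcp_rot: [0.009, 0.672, 0.741, 0.003]
wrist_force: [0.9, -0.2, 0.2]
grip_width: 0.635
```

```bash
python3 -c "
from h import *
s=get_state();print(delta([.5369,.3146,.12],1.59), s['grip_width'],s['wrist_force'],s['position'])"
```

```text
(array([31.5 , -8.42, -1.16]), np.float64(0.07821960285167906), np.float64(1.6682196028516791)) 0.6345877039369869 [ 0.93260542 -0.1639364   0.20818768] [0.6515281  0.00917196 0.11288402]
```

Emit:
servo_tool(
  motion=[4,-1,-1,0.03,8,-2,-1,0.06,12,-3,-1,0.08,16,-4,-1,0.08,20,-5,-1,0.08,24,-6,-1,0.08,28,-7.5,-1,0.08,31.5,-8.4,-1,0.08,31.5,-8.4,-1,0.08,31.5,-8.4,-1,0.08,31.5,-8.4,-1,0.08],
)

```text
t: 6.5
position: [0.537, 0.3134, 0.1175]
tcp_rot: [0.009, 0.701, 0.713, 0.002]
wrist_force: [1.0, 0.7, -0.6]
grip_width: 0.635
```

```bash
python3 look.py w4 150; python3 -c "
from h import *
s=get_state();print(delta([.5369,.3146,.12],1.59), s['grip_width'],s['position']);print(tool()[1].as_matrix()[:,2])"
```

```text
(54, 353, 74, 50) [0.6665 0.1272] [58.2 49.6] 1.444
(15, 73, 51, 61) [0.4545 0.1368] [35.4 26.4] 0.037
(211, 0, 229, 379) [0.5277 0.3136] [264.4 131.3] 0.019
[0.5373334  0.31315603 0.11774653]
(array([ 0.14, -0.04, -0.23]), np.float64(-0.003285377317418181), np.float64(1.586714622682582)) 0.6372620746666839 [0.5373334  0.31315603 0.11774653]
[ 0.01686308 -0.00907199 -0.99981665]
```

View pics/w4.png

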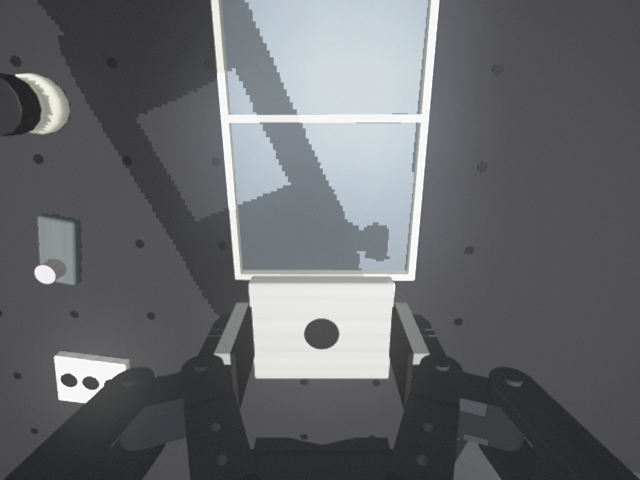

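The image shows the end-wall outer edge at row ~279 (columns 236–415) and the rib at row ~119 (columns 229–422). The plate is held level. I'll check the tray frame from these.

Run:
```python
from h import *
d=np.load("w4.npz"); cal={k:d[k] for k in("K","rvec","tvec")}
print(ray(cal,[(236,279),(415,278),(236,271),(325,119),(223,119),(427,119)],.012).round(4))
print(delta([.5369,.3143,.02],1.59))
```

```text
[[0.5711 0.2512 0.012 ]
 [0.5674 0.3792 0.012 ]
 [0.5648 0.2516 0.012 ]
 [0.4605 0.3128 0.012 ]
 [0.4616 0.2496 0.012 ]
 [0.4594 0.3757 0.012 ]]
(array([ 0.21, -0.2 ,  9.77]), np.float64(-0.003285377317418181), np.float64(1.586714622682582))
```

Emit:
servo_tool(
  motion=[0.2,-0.2,3,0,0.2,-0.2,6,0,0.2,-0.2,8.5,0,0.2,-0.2,10,0,0.2,-0.2,11,0,0.2,-0.2,11.5,0,0.2,-0.2,11.6,0,0.2,-0.2,11.6,0],
)

```text
t: 7.35
position: [0.5382, 0.3144, 0.0027]
tcp_rot: [0.01, 0.701, 0.713, 0.004]
wrist_force: [0.2, -0.0, 0.1]
grip_width: 0.634
```

Emit:
servo_tool(
  motion=[0,0,0.1,0,0,0,0.2,0,0,0,0.2,0],
)

```text
t: 7.65
position: [0.5385, 0.3146, 0.0012]
tcp_rot: [0.01, 0.701, 0.713, 0.004]
wrist_force: [-0.1, 0.4, -0.9]
grip_width: 0.639
```

Emit:
servo_tool(
  motion=[0,0,0,0,0,0,0,0,0,0,0,0,0,0,0,0],
  hand=0.6,
)

```text
t: 8.05
position: [0.5385, 0.3146, 0.0013]
tcp_rot: [0.01, 0.701, 0.713, 0.004]
wrist_force: [0.0, 0.4, 0.0]
grip_width: 0.799
```

Emit:
servo_tool(
  motion=[0,0,-2,0,0,0,-6,0,0,0,-11,0,0,0,-11,0,0,0,-11,0],
)

```text
t: 8.55
position: [0.5379, 0.3162, 0.1137]
tcp_rot: [0.011, 0.701, 0.713, 0.006]
wrist_force: [0.2, -0.1, -0.4]
grip_width: 0.802
```

```bash
python3 look.py w5 170; python3 -c "
from h import *
s=get_state();print(delta([.647,-.1307,.11],1.239), s['grip_width'],s['position']);print(tool()[1].as_matrix()[:,2])"
```

```text
(46, 356, 74, 47) [0.6677 0.1264] [57.  45.6] 1.453
(2, 70, 50, 61) [0.4542 0.1361] [34.9 24.4] 0.066
(203, 0, 233, 280) [0.4851 0.3127] [173.4 131.2] 0.018
[0.53626513 0.31547533 0.11144826]
(array([-44.79,  10.34,   0.71]), np.float64(0.3478273350483079), np.float64(1.586827335048308)) 0.8013972661689767 [0.53626513 0.31547533 0.11144826]
[ 0.01983718 -0.00784796 -0.99977242]
```

View pics/w5.png

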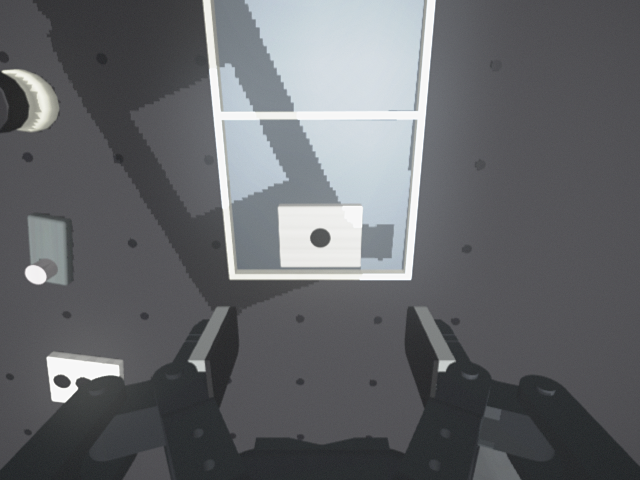

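Carrier one now lies flat near the end wall, with corners at (278,205) and (362,267). Next is carrier two, gripped about 4 mm off-centre toward the edge that will be low.

Run:
```python
from h import *
d=np.load("w5.npz"); cal={k:d[k] for k in("K","rvec","tvec")}
P=ray(cal,[(278,205),(362,205),(362,267),(279,268)],.012)[:,:2]
print(P.round(4),P.mean(0))
print(delta([.6432,-.1294,.11],1.239))
```

```text
[[0.5164 0.2862]
 [0.5154 0.3413]
 [0.5599 0.3437]
 [0.5618 0.2858]] [0.53835492 0.31426777]
(array([-44.65,   9.97,   0.71]), np.float64(0.3478273350483079), np.float64(1.586827335048308))
```

Emit:
servo_tool(
  motion=[-4,1,0,0.1,-8,2,0,0.2,-12.5,3,0,0.3,-17,4,0,0.35,-21.5,5,0,0.35,-26,6,0,0.35,-30.5,7,0,0.35,-35,8,0,0.35,-39.5,9,0,0.35,-44.6,10,0,0.35,-44.6,10,0,0.35,-44.6,10,0,0.35],
)

```text
t: 9.8
position: [0.6418, -0.13, 0.1144]
tcp_rot: [0.007, 0.816, 0.578, 0.005]
wrist_force: [-0.1, 0.2, -0.0]
grip_width: 0.802
```

Emit:
servo_tool(
  motion=[0,0,0,0,0,0,0,0],
)

```text
t: 10.0
position: [0.6404, -0.1281, 0.1126]
tcp_rot: [0.005, 0.815, 0.579, 0.004]
wrist_force: [-0.7, 0.4, 0.1]
grip_width: 0.802
```

```bash
python3 look.py w6 170; python3 -c "
from h import *
s=get_state();print(delta([.6432,-.1294,-.002],1.239), s['grip_width'],s['position']);print(tool()[1].as_matrix()[:,2])"
```

```text
(188, 308, 40, 64) [ 0.6887 -0.2381] [62.1 14.8] -0.716
(415, 307, 41, 65) [ 0.7456 -0.073 ] [63.1 15.1] 0.05
(279, 214, 85, 63) [ 0.6467 -0.1311] [56.8 45.7] 1.236
(224, 71, 81, 84) [ 0.5533 -0.1358] [48.6 48.3] 0.428
(500, 0, 57, 33) [0.5533 0.0243] [31.4 16. ] 1.236
(0, 0, 131, 263) [ 0.5393 -0.2655] [168.   83.8] -0.611
[ 0.64085223 -0.12806421  0.11316456]
(array([-0.04,  0.1 , 11.52]), np.float64(-0.003244122669232352), np.float64(1.2357558773307677)) 0.7980742198887709 [ 0.64085223 -0.12806421  0.11316456]
[ 0.01310202 -0.0049636  -0.99990185]
```

View pics/w6.png

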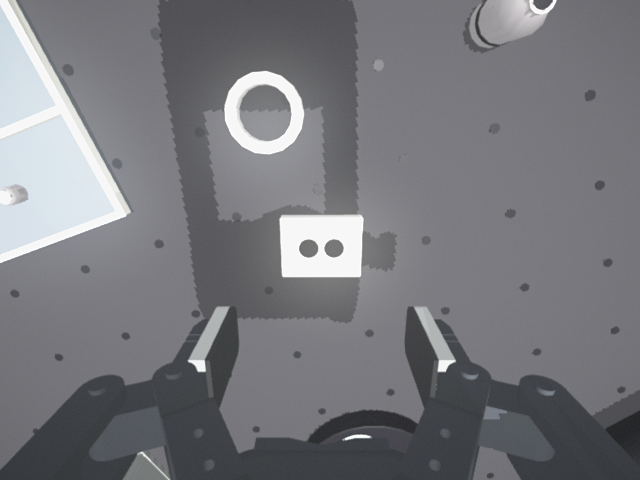

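Carrier two is at pixel (321,245), squared to the jaws. Ray casting gives (0.6467, −0.1311). I'll descend and grip.

Emit:
servo_tool(
  motion=[0,0.1,3,0,0,0.1,6,0,0,0.1,8.5,0,0,0.1,10,0,0,0.1,11,0,0,0.1,11.5,0,0,0.1,11.5,0,0,0.1,11.5,0],
)

```text
t: 10.85
position: [0.6444, -0.1293, -0.0005]
tcp_rot: [0.007, 0.815, 0.579, 0.005]
wrist_force: [0.4, 0.1, 1.0]
grip_width: 0.8
```

Emit:
servo_tool(
  motion=[0,0,0,0,0,0,0,0,0,0,0,0,0,0,0,0,0,0,0,0,0,0,0,0],
  hand=-1,
  squeeze=50,
)

```text
t: 11.45
position: [0.6458, -0.1298, 0.0013]
tcp_rot: [0.008, 0.815, 0.579, 0.006]
wrist_force: [-0.0, -0.2, 5.8]
grip_width: 0.625
```

Emit:
servo_tool(
  motion=[0,0,-1,0,0,0,-4,0,0,0,-8,0,0,0,-11,0,0,0,-11,0,0,0,-11,0,0,0,-11,0],
)

```text
t: 12.15
position: [0.6423, -0.1286, 0.1095]
tcp_rot: [0.007, 0.815, 0.579, 0.004]
wrist_force: [0.1, -0.3, -0.8]
grip_width: 0.623
```

```bash
python3 look.py w7 170; python3 -c "
from h import *
s=get_state();print(delta([.5047,.3137,.11],1.59), s['grip_width'],s['position']);print(tool()[1].as_matrix()[:,2])"
```

```text
(251, 284, 141, 92) [ 0.712  -0.1534] [99.9 78.4] 1.237
(223, 67, 80, 84) [ 0.5532 -0.136 ] [48.1 47.4] 1.236
(0, 0, 123, 260) [ 0.5402 -0.2658] [161.7  77.7] -0.613
[ 0.64200269 -0.1284929   0.10892274]
(array([ 37.24, -27.51,  -0.54]), np.float64(-0.35434641118547083), np.float64(1.2356535888145292)) 0.6261595158195667 [ 0.64200269 -0.1284929   0.10892274]
[ 0.01406462 -0.00529866 -0.99988705]
```

View pics/w7.png

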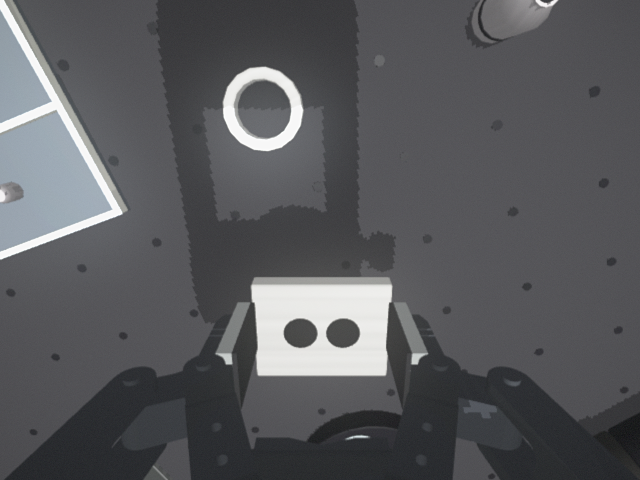

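Run:
```python
from h import *
for f,px,tcp,yaw in (("w4",(321,333),(.5373,.3132,.1177),1.587),("w7",(321.5,333),(.6420,-.1285,.1089),1.2356)):
    d=np.load(f+".npz"); cal={k:d[k] for k in("K","rvec","tvec")}
    P=ray(cal,px,tcp[2]+.0115)[0]; v=P[:2]-np.array(tcp[:2]); a=yaw-np.pi/2
    print(f,(v[0]*np.cos(a)+v[1]*np.sin(a)).round(4),(-v[0]*np.sin(a)+v[1]*np.cos(a)).round(4))
    P=ray(cal,px,tcp[2]+.0075)[0]; v=P[:2]-np.array(tcp[:2])
    print(f,(v[0]*np.cos(a)+v[1]*np.sin(a)).round(4))
```

```text
w4 -0.0002 -0.0002
w4 0.0024
w7 0.0011 -0.0004
w7 0.0037
```

Emit:
servo_tool(
  motion=[3.5,-2.5,-0.5,-0.08,7,-5,-0.5,-0.16,10.5,-7.5,-0.5,-0.25,14,-10,-0.5,-0.35,17.5,-13,-0.5,-0.35,21,-15.5,-0.5,-0.35,25,-18,-0.5,-0.35,29,-21,-0.5,-0.35,33,-24,-0.5,-0.35,37.2,-27.4,-0.5,-0.35,37.2,-27.4,-0.5,-0.35,37.2,-27.4,-0.5,-0.35],
)

```text
t: 13.4
position: [0.5037, 0.3137, 0.1078]
tcp_rot: [0.006, 0.701, 0.714, 0.001]
wrist_force: [0.1, -0.2, -0.6]
grip_width: 0.624
```

Emit:
servo_tool(
  motion=[0,0,0,0,0,0,0,0],
)

```text
t: 13.6
position: [0.5036, 0.3121, 0.1068]
tcp_rot: [0.006, 0.701, 0.713, 0.0]
wrist_force: [0.7, -0.7, -0.5]
grip_width: 0.625
```

```bash
python3 look.py w8 170; python3 -c "
from h import *
s=get_state();print(delta([.5057,.3137,.02],1.59), s['grip_width'],s['position']);print(tool()[1].as_matrix()[:,2])"
```

```text
(55, 401, 29, 28) [0.6529 0.1051] [35.7 17.4] -0.771
(15, 133, 51, 57) [0.4537 0.1359] [35.3 24.3] 0.206
(211, 39, 231, 337) [0.4982 0.3131] [230.4 131.2] 0.021
[0.50396655 0.31205232 0.10714909]
(array([0.23, 0.09, 8.71]), np.float64(-0.0031770561065420644), np.float64(1.586822943893458)) 0.6233990216805702 [0.50396655 0.31205232 0.10714909]
[ 0.00993081 -0.0079166  -0.99991935]
```

View pics/w8.png

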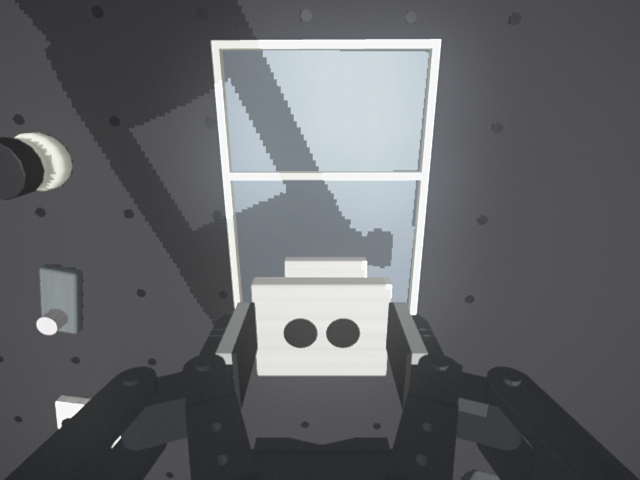

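The tray and carrier one (285–367, row 265) line up under carrier two, whose holes are at (300,333) and (343,333). I'll descend to just above it.

Emit:
servo_tool(
  motion=[0.2,0.1,3,0,0.2,0.1,5.5,0,0.2,0.1,7.5,0,0.2,0.1,8.5,0,0.2,0.1,8.8,0,0.2,0.1,8.8,0,0.2,0.1,8.8,0],
)

```text
t: 14.35
position: [0.5071, 0.3136, 0.0205]
tcp_rot: [0.007, 0.702, 0.713, 0.002]
wrist_force: [-0.3, -0.4, -0.3]
grip_width: 0.624
```

Emit:
servo_tool(
  motion=[0,0,0.1,0,0,0,0.2,0,0,0,0.3,0,0,0,0.4,0,0,0,0.4,0],
)

```text
t: 14.85
position: [0.5069, 0.3136, 0.0163]
tcp_rot: [0.007, 0.701, 0.713, 0.002]
wrist_force: [-1.5, -0.4, 0.1]
grip_width: 0.627
```

Emit:
servo_tool(
  motion=[0,0,0.1,0,0,0,0.2,0,0,0,0.3,0,0,0,0.3,0],
)

```text
t: 15.25
position: [0.5068, 0.3135, 0.0135]
tcp_rot: [0.007, 0.701, 0.713, 0.001]
wrist_force: [-1.7, -1.5, 1.9]
grip_width: 0.624
```

```bash
python3 look.py w9 170; python3 -c "
from h import *
print(get_state()['wrist_force'])"
```

```text
(244, 422, 155, 9) [0.5718 0.3139] [76.4  5.1] -1.546
(165, 93, 103, 108) [0.438  0.2719] [39.5 36.7] 0.035
(126, 0, 393, 416) [0.4765 0.3127] [176.7 132.1] 0.019
[0.50676924 0.31354582 0.01343892]
[-1.76621948 -1.27037019  1.71869315]
```

View pics/w9.png

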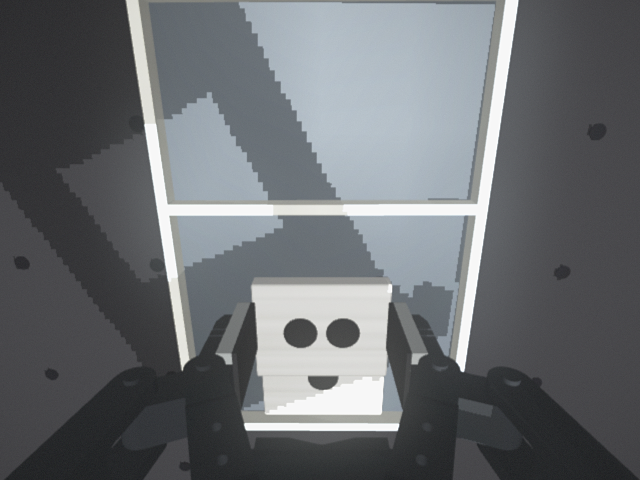

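Emit:
servo_tool(
  motion=[0,-0.1,-0.1,0,0,-0.2,-0.1,0,0,-0.2,0,0,0,-0.2,0,0],
)

```text
t: 15.7
position: [0.5047, 0.3136, 0.0135]
tcp_rot: [0.007, 0.701, 0.713, 0.001]
wrist_force: [-1.0, -0.2, 0.6]
grip_width: 0.628
```

Emit:
servo_tool(
  motion=[0,0,0,0,0,0,0,0,0,0,0,0,0,0,0,0],
  hand=0.6,
)

```text
t: 16.1
position: [0.5047, 0.3135, 0.0134]
tcp_rot: [0.007, 0.701, 0.713, 0.001]
wrist_force: [0.5, 0.1, -0.4]
grip_width: 0.802
```

```bash
python3 look.py w10 170; python3 -c "
from h import *
print(get_state()['wrist_force'])"
```

```text
(227, 426, 189, 8) [0.5719 0.3139] [93.5  4.5] -1.546
(265, 376, 119, 42) [0.5518 0.3145] [56.9 24.4] -1.547
(255, 274, 134, 101) [0.5128 0.313 ] [60.2 51.3] -1.548
(126, 0, 392, 353) [0.4561 0.3124] [139.3 132.2] 0.015
[0.50467763 0.31353838 0.01344102]
[ 0.41211781 -0.49022833  0.03041113]
```

View pics/w10.png

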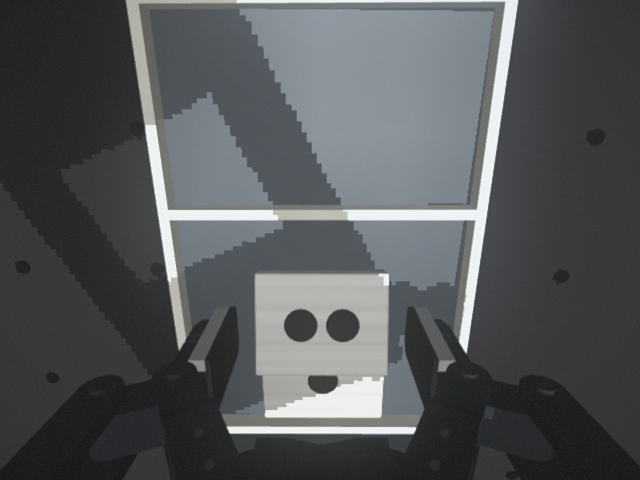

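Carrier two has dropped into its lean. Its face spans rows 272–375, and carrier one shows beyond it. I'll retreat and check.

Emit:
servo_tool(
  motion=[0,0,-2,0,0,0,-5,0,0,-2,-9,0,0,-4,-12,0,0,-5,-12,0,0,-5,-12,0,0,-5,-12,0],
)

```text
t: 16.85
position: [0.4526, 0.3132, 0.1316]
tcp_rot: [0.006, 0.701, 0.713, 0.0]
wrist_force: [0.3, 0.1, -0.3]
grip_width: 0.804
```

```bash
python3 look.py w11 170; python3 -c "
from h import *
s=get_state();print(delta([.5473,.009,.11],1.57), s['grip_width'],s['position']);print(tool()[1].as_matrix()[:,2])
im=camera('scene');cv2.imwrite('pics/s1.png',cv2.resize(im[130:230,380:520,::-1],None,fx=5,fy=5,interpolation=cv2.INTER_CUBIC))"
```

```text
(53, 204, 49, 47) [0.4525 0.1363] [35.5 26.7] 0.452
(225, 131, 195, 237) [0.4789 0.3127] [190.6 131.4] 0.018
(380, 0, 56, 50) [0.318  0.3627] [42.2  6.4] 0.897
[0.45278234 0.31306063 0.13123617]
(array([-30.53,   8.95,   2.47]), np.float64(0.016535951686658112), np.float64(1.5865359516866582)) 0.8013821936890216 [0.45278234 0.31306063 0.13123617]
[ 0.00912147 -0.00848495 -0.9999224 ]
```

View pics/w11.png

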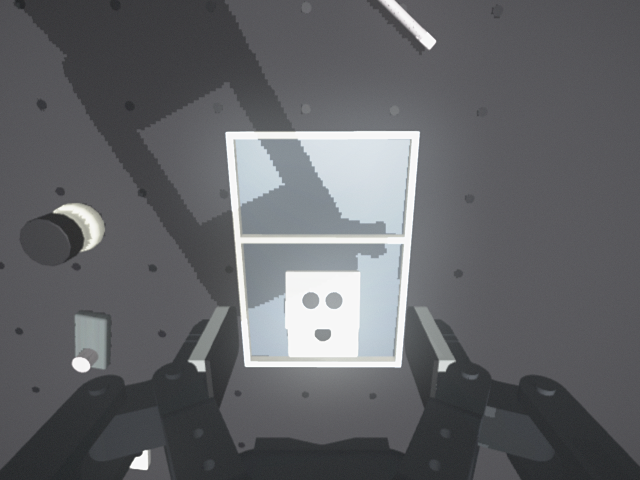

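View pics/s1.png

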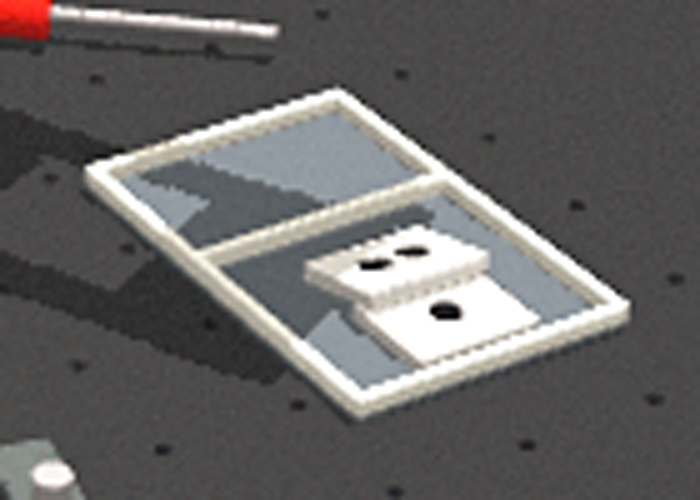

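Both views show carrier two leaning over carrier one, square and level. Its holes are at (311,300) and (334,300), and carrier one's hole at (323,335) is partly hidden by the lap. Numeric check:

Run:
```python
from h import *
d=np.load("w11.npz"); cal={k:d[k] for k in("K","rvec","tvec")}
print(ray(cal,[(322.5,300)],.0175).round(4))
print(ray(cal,[(286,272),(359,271)],.0115).round(4), ray(cal,[(290,357),(358,357)],.012).round(4))
cal=calibration("top"); im=camera("top")
cv2.imwrite("pics/t1.png",cv2.resize(im[170:310,220:420,::-1],None,fx=4,fy=4))
```

```text
[[0.506  0.3134 0.0175]]
[[0.4862 0.2856 0.0115]
 [0.4842 0.3404 0.0115]] [[0.5619 0.2878 0.012 ]
 [0.5606 0.3433 0.012 ]]
```

View pics/t1.png

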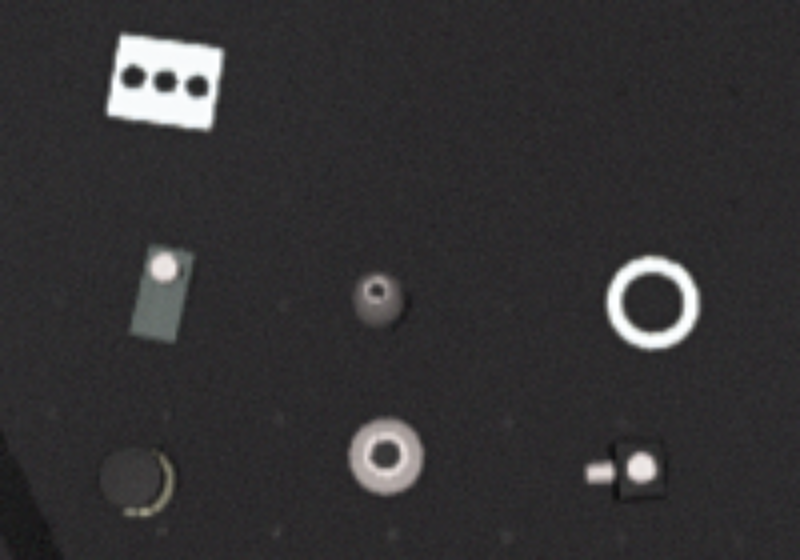

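Plate distance comes out around 31 mm, which is good. In the crop, the slim objective's nose is at full-image pixel (314.0,242.8) and the ring centre at (383.3,245.5).

Run:
```python
from h import *
cal=calibration("top")
print(ray(cal,[(314,242.6)],.056).round(4),ray(cal,[(383.3,245.5)],.012).round(4),ray(cal,[(466.5,251)],.017).round(4))
print(delta([.5485,.009,.11],1.57))
```

```text
[[0.5493 0.0093 0.056 ]] [[ 0.5522 -0.1354  0.012 ]] [[ 0.543  -0.3083  0.017 ]]
(array([-30.53,   9.05,   2.47]), np.float64(0.01615577062317808), np.float64(1.5861557706231781))
```

Emit:
servo_tool(
  motion=[-4,1.2,0,0,-8.5,2.5,0,0,-13,3.8,0,0,-17.5,5.1,0,0,-22,6.5,0,0,-26.5,7.8,0,0,-30.5,9.1,0,0,-30.5,9.1,0,0,-30.5,9.1,0,0,-30.5,9.1,0,0],
)

```text
t: 18.0
position: [0.548, 0.0102, 0.1337]
tcp_rot: [0.005, 0.702, 0.713, -0.0]
wrist_force: [-0.6, 0.7, 0.2]
grip_width: 0.804
```

```bash
python3 look.py w12 150; python3 -c "
from h import *
s=get_state();print(delta([.5488,.009,.008],1.57), s['grip_width'],s['position']);print(tool()[1].as_matrix()[:,2])"
```

```text
(188, 306, 42, 66) [ 0.6436 -0.0841] [69.7 16.7] -0.371
(302, 217, 39, 48) [0.558  0.0086] [37.2 28.5] -0.001
(409, 189, 122, 193) [0.6015 0.1266] [173.2  89.6] 0.204
(56, 129, 147, 191) [ 0.5535 -0.1371] [147.7 104.9] 0.002
(129, 93, 30, 20) [ 0.4631 -0.1113] [19.2 11.4] -1.472
(88, 93, 25, 27) [ 0.4652 -0.1403] [16.3 15.8] -0.178
(353, 85, 49, 119) [0.4898 0.048 ] [79.5 28.4] -0.087
(237, 83, 108, 117) [ 0.484  -0.0154] [78.9 66.6] -0.274
(481, 65, 43, 61) [0.4549 0.1243] [36.8 24.8] 0.04
[0.5480225  0.01058982 0.13386815]
(array([-6.000e-02, -1.000e-02,  1.259e+01]), np.float64(0.01737658452113311), np.float64(1.5873765845211332)) 0.7998313887556896 [0.5480225  0.01058982 0.13386815]
[ 0.00725761 -0.00791546 -0.99994233]
```

View pics/w12.png

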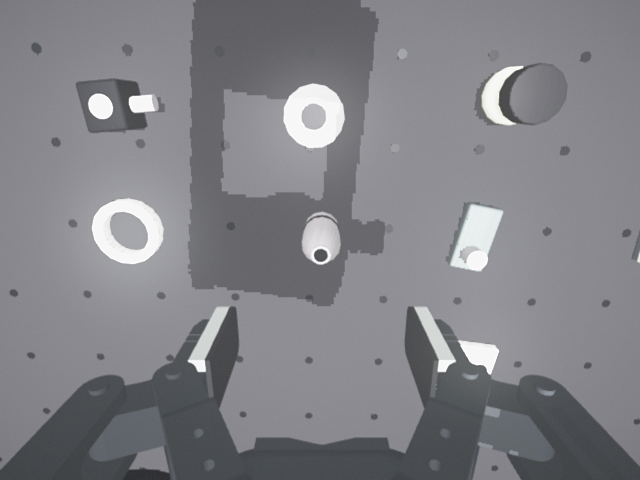

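Run:
```python
from h import *
d=np.load("w12.npz"); cal={k:d[k] for k in("K","rvec","tvec")}
print(ray(cal,[(320.5,255)],.056).round(4), ray(cal,[(314,117)],.035).round(4),ray(cal,[(127,231)],.012).round(4))
```

```text
[[0.5503 0.0086 0.056 ]] [[0.4693 0.0032 0.035 ]] [[ 0.5515 -0.1335  0.012 ]]
```

Emit:
servo_tool(
  motion=[0,0,3,0,0,0,6,0,0,0,8.5,0,0,0,10.5,0,0,0,11.7,0,0,0,12.2,0,0,0,12.2,0,0,0,12.2,0],
)

```text
t: 18.85
position: [0.5499, 0.0098, 0.0129]
tcp_rot: [0.006, 0.701, 0.713, 0.0]
wrist_force: [0.3, 0.9, 0.0]
grip_width: 0.799
```

Emit:
servo_tool(
  motion=[0,0,0,0,0,0,0,0,0,0,0,0,0,0,0,0,0,0,0,0,0,0,0,0,0,0,0,0,0,0,0,0],
  hand=-1,
  squeeze=50,
)

```text
t: 19.65
position: [0.5506, 0.0097, 0.0138]
tcp_rot: [0.007, 0.701, 0.713, 0.001]
wrist_force: [-0.9, 0.6, 6.5]
grip_width: 0.289
```

Emit:
servo_tool(
  motion=[0,0,-1,0,0,0,-4,0,0,0,-8,0,0,0,-11,0,0,0,-11,0,0,0,-11,0],
)

```text
t: 20.25
position: [0.5495, 0.0106, 0.1244]
tcp_rot: [0.007, 0.701, 0.713, 0.001]
wrist_force: [-0.9, -0.3, -2.2]
grip_width: 0.288
```

```bash
python3 look.py w13 170; python3 -c "
from h import *
s=get_state();print(delta([.4229,.3125,.12],1.59), s['grip_width'],s['position']);print(tool()[1].as_matrix()[:,2])"
```

```text
(426, 341, 78, 42) [0.6575 0.1261] [59.9 32. ] 1.431
(356, 298, 24, 60) [0.6278 0.0472] [54.2 13.7] 0.158
(264, 298, 24, 60) [ 0.6295 -0.0263] [54.4 13.3] -0.134
(288, 290, 67, 111) [0.6477 0.0104] [103.6  53. ] 0.046
(294, 275, 55, 24) [0.5929 0.0093] [41.1 18.7] -1.528
(454, 205, 56, 70) [0.5541 0.1243] [49.8 27.8] -0.183
(83, 198, 75, 69) [ 0.5528 -0.1355] [54.8 49.3] -0.873
(120, 90, 31, 20) [ 0.4632 -0.1115] [19.5 10.7] -1.447
(77, 89, 26, 27) [ 0.4652 -0.1408] [16.  15.6] 0.723
(281, 79, 64, 70) [0.4696 0.0019] [41.5 40.7] -0.594
(488, 61, 44, 62) [0.455  0.1246] [36.1 24.4] 0.052
[0.5482367  0.01075017 0.12283409]
(array([ 30.38, -12.02,  -0.06]), np.float64(-0.002241834180023883), np.float64(1.5877581658199762)) 0.28789241191881637 [0.5482367  0.01075017 0.12283409]
[ 0.00836012 -0.00797727 -0.99993323]
```

View pics/w13.png

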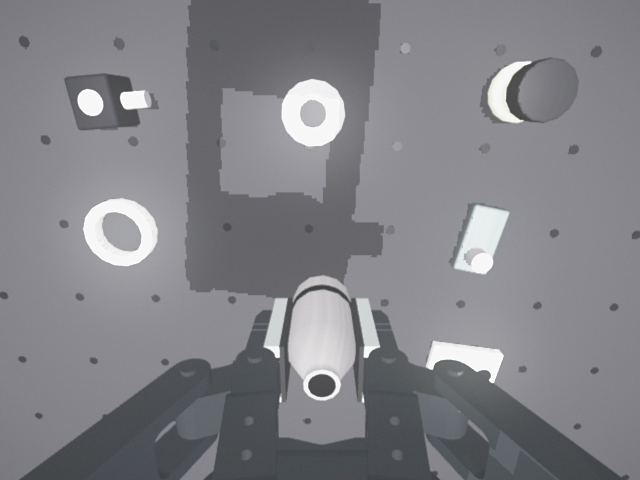

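The slim objective is held upright between the pads, nose at (321,385). The squat one is untouched at (313,113).

Emit:
servo_tool(
  motion=[3.5,-1.4,0,0,7,-2.8,0,0,11,-4.3,0,0,15,-5.9,0,0,19,-7.5,0,0,23,-9,0,0,27,-10.7,0,0,30.4,-12,0,0,30.4,-12,0,0,30.4,-12,0,0,30.4,-12,0,0],
)

```text
t: 21.4
position: [0.4225, 0.3114, 0.1179]
tcp_rot: [0.006, 0.701, 0.713, -0.001]
wrist_force: [-0.5, -0.4, -1.4]
grip_width: 0.29
```

```bash
python3 look.py w14 170; python3 -c "
from h import *
s=get_state();print(delta([.4229,.3125,.02],1.59), s['grip_width'],s['position']);print(tool()[1].as_matrix()[:,2])"
```

```text
(71, 358, 34, 58) [0.559  0.1211] [58.8 26.3] -0.229
(264, 298, 23, 60) [0.4976 0.2751] [52.5 12.6] -0.128
(278, 291, 88, 119) [0.5201 0.311 ] [108.7  72.1] 0.027
(50, 249, 55, 48) [0.4516 0.1365] [36.4 30.4] 0.591
(226, 179, 198, 179) [0.453  0.3122] [140.  131.9] 0.019
(325, 0, 115, 103) [0.3046 0.3455] [87.3  6.9] 0.895
[0.42292379 0.31125426 0.11827351]
(array([ 0.22, -0.06,  9.83]), np.float64(-0.003604797953634664), np.float64(1.5863952020463654)) 0.2854705389642682 [0.42292379 0.31125426 0.11827351]
[ 0.00653563 -0.00945194 -0.99993397]
```

View pics/w14.png

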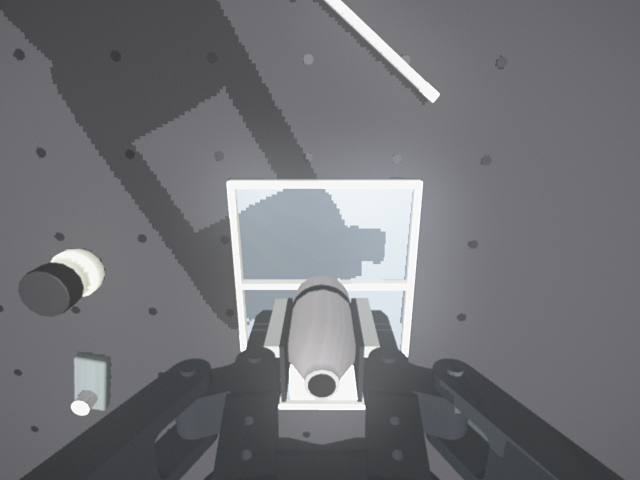

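The small bay lies ahead, with the rib at row 285 and the near wall at row 184. I'll lower the objective into it.

Emit:
servo_tool(
  motion=[0.2,0,3,0,0.2,0,6,0,0.2,0,8,0,0.2,0,9.2,0,0.2,0,9.6,0,0.2,0,9.6,0,0.2,0,9.6,0],
)

```text
t: 22.15
position: [0.4247, 0.3127, 0.0234]
tcp_rot: [0.006, 0.702, 0.712, 0.0]
wrist_force: [0.7, -0.2, -1.2]
grip_width: 0.283
```

Emit:
servo_tool(
  motion=[0,0,0.1,0,0,0,0.2,0,0,0,0.3,0,0,0,0.4,0,0,0,0.4,0],
)

```text
t: 22.65
position: [0.4246, 0.3126, 0.0193]
tcp_rot: [0.006, 0.702, 0.712, -0.0]
wrist_force: [0.1, -0.6, -1.1]
grip_width: 0.284
```

Emit:
servo_tool(
  motion=[0,0,0.1,0,0,0,0.2,0,0,0,0.2,0],
)

```text
t: 22.95
position: [0.4246, 0.3127, 0.0179]
tcp_rot: [0.006, 0.702, 0.713, -0.0]
wrist_force: [-2.2, -0.6, 4.1]
grip_width: 0.283
```

Emit:
servo_tool(
  motion=[0,0,0,0,0,0,0,0,0,0,0,0,0,0,0,0,0,0,0,0],
  hand=0.6,
)

```text
t: 23.45
position: [0.4247, 0.3126, 0.0178]
tcp_rot: [0.006, 0.702, 0.712, -0.0]
wrist_force: [-0.8, 0.2, 0.3]
grip_width: 0.798
```

Emit:
servo_tool(
  motion=[0,0,-2,0,0,0,-6,0,0,0,-10,0,0,0,-12,0,0,0,-12,0,0,0,-12,0],
)

```text
t: 24.05
position: [0.4236, 0.3136, 0.1377]
tcp_rot: [0.006, 0.702, 0.713, -0.0]
wrist_force: [-1.1, 0.3, -0.1]
grip_width: 0.802
```

```bash
python3 look.py w15 170; python3 -c "
from h import *
s=get_state();print(delta([.5525,-.135,.12],1.58), s['grip_width'],s['position']);print(tool()[1].as_matrix()[:,2])"
```

```text
(122, 449, 34, 31) [0.6655 0.1401] [43.9 32. ] -0.128
(87, 344, 27, 36) [0.5504 0.1236] [37.6 21.8] -0.186
(65, 239, 49, 44) [0.4515 0.1366] [35.8 28.7] 0.581
(229, 173, 184, 219) [0.4792 0.3128] [191.3 131.7] 0.018
(315, 0, 113, 101) [0.3034 0.3432] [91.9  6.8] 0.907
[0.42273172 0.31316176 0.13651294]
(array([-44.99,  12.28,   2.17]), np.float64(0.006105621160263253), np.float64(1.5861056211602633)) 0.8006002963244009 [0.42273172 0.31316176 0.13651294]
[ 0.00610718 -0.00974199 -0.9999339 ]
```

View pics/w15.png

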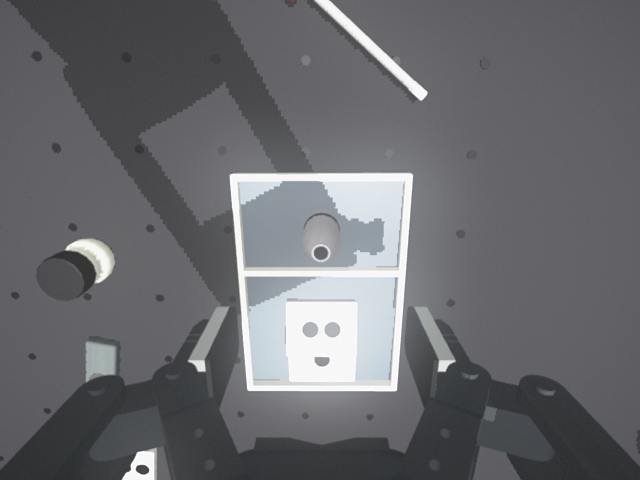

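The slim objective stands in the small bay with its nose at (321,253), and the shingle is unchanged. Next is the ring.

Emit:
servo_tool(
  motion=[-4,1,0,0,-8,2.2,0,0,-12.5,3.4,0.5,0,-17,4.6,1,0,-21.5,5.8,1.5,0,-26,7,2,0,-30.5,8.3,2,0,-35,9.5,2,0,-40,10.9,2,0,-45,12.3,2,0,-45,12.3,2,0,-45,12.3,2,0],
)

```text
t: 25.3
position: [0.5514, -0.1359, 0.1194]
tcp_rot: [0.004, 0.703, 0.711, -0.002]
wrist_force: [0.3, 0.5, -0.3]
grip_width: 0.798
```

Emit:
servo_tool(
  motion=[0,0,0,0,0,0,0,0],
)

```text
t: 25.5
position: [0.5499, -0.134, 0.1179]
tcp_rot: [0.002, 0.702, 0.712, -0.003]
wrist_force: [-0.8, -0.1, 1.0]
grip_width: 0.802
```

```bash
python3 look.py w16 190; python3 -c "
from h import *
s=get_state();print(delta([.5522,-.135,.002],1.58), s['grip_width'],s['position']);print(tool()[1].as_matrix()[:,2])"
```

```text
(598, 351, 42, 55) [0.6647 0.1106] [48.  37.7] -0.127
(287, 206, 69, 68) [ 0.553  -0.1354] [49.6 47.9] 0.017
(325, 95, 24, 26) [ 0.4648 -0.1269] [14.8 14.5] 0.018
(526, 83, 67, 69) [0.4689 0.0129] [40.7 40.6] 0.904
(0, 49, 171, 231) [ 0.5098 -0.3076] [151.7 125.5] 0.011
[ 0.55035119 -0.13401898  0.11834301]
(array([-0.02,  0.18, 11.63]), np.float64(0.005080452906202515), np.float64(1.5850804529062026)) 0.7996742344288944 [ 0.55035119 -0.13401898  0.11834301]
[ 1.36478204e-05 -6.65711176e-03 -9.99977841e-01]
```

View pics/w16.png

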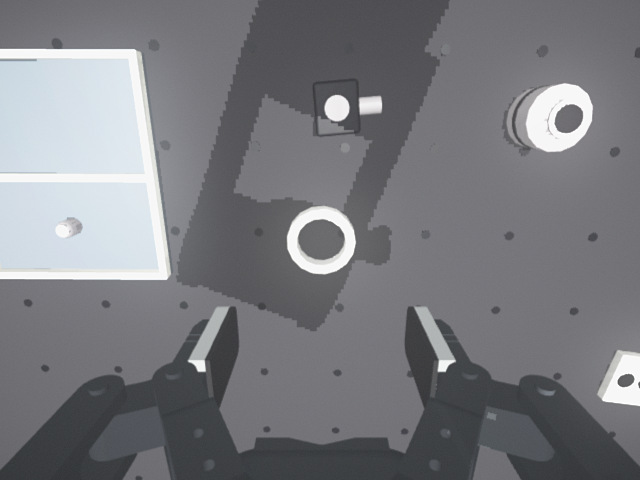

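The ring is centred at pixel (321,240), between the jaws. I'll descend and grip.

Emit:
servo_tool(
  motion=[0,0.1,3,0,0,0.2,6,0,0,0.2,8.5,0,0,0.2,10.3,0,0,0.2,11.2,0,0,0.2,11.5,0,0,0.2,11.5,0,0,0.2,11.5,0],
)

```text
t: 26.35
position: [0.5534, -0.1349, 0.0046]
tcp_rot: [0.003, 0.702, 0.712, -0.002]
wrist_force: [0.4, 0.3, 0.3]
grip_width: 0.8
```

Emit:
servo_tool(
  motion=[0,0,0,0,0,0,0,0,0,0,0,0,0,0,0,0,0,0,0,0,0,0,0,0],
  hand=-1,
  squeeze=50,
)

```text
t: 26.95
position: [0.5546, -0.1352, 0.0068]
tcp_rot: [0.004, 0.702, 0.712, -0.001]
wrist_force: [-2.1, 1.1, 7.4]
grip_width: 0.519
```

Emit:
servo_tool(
  motion=[0,0,-1,0,0,0,-4,0,0,0,-8,0,0,0,-11,0,0,0,-11,0,0,0,-11,0],
)

```text
t: 27.55
position: [0.5548, -0.1347, 0.1182]
tcp_rot: [0.006, 0.702, 0.712, -0.001]
wrist_force: [0.8, -0.6, -1.7]
grip_width: 0.517
```

```bash
python3 look.py w17 190; python3 -c "
from h import *
s=get_state();print(delta([.544,-.3090,.11],1.58), s['grip_width'],s['position']);print(tool()[1].as_matrix()[:,2])
d=np.load('w16.npz'); cal={k:d[k] for k in('K','rvec','tvec')}
print(ray(cal,[(63,230)],.017),ray(cal,[(70,227)],.01))"
```

```text
(605, 348, 35, 51) [0.666  0.1119] [45.5 29.9] -0.117
(268, 266, 108, 102) [ 0.622  -0.1352] [87.1 81.1] 0.019
(327, 85, 24, 25) [ 0.4644 -0.1269] [14.3 14. ] -1.556
(530, 73, 68, 69) [0.4687 0.0132] [40.4 40.2] -0.266
(0, 38, 169, 234) [ 0.5096 -0.3081] [151.5 125.7] 0.011
[ 0.55361141 -0.13419628  0.11659363]
(array([-17.46,  -1.21,   0.79]), np.float64(0.005074523746632309), np.float64(1.5850745237466324)) 0.5099058702596418 [ 0.55361141 -0.13419628  0.11659363]
[ 0.00404948 -0.00794038 -0.99996028]
[[ 0.54538323 -0.30921596  0.017     ]] [[ 0.54538484 -0.30892764  0.01      ]]
```

View pics/w17.png

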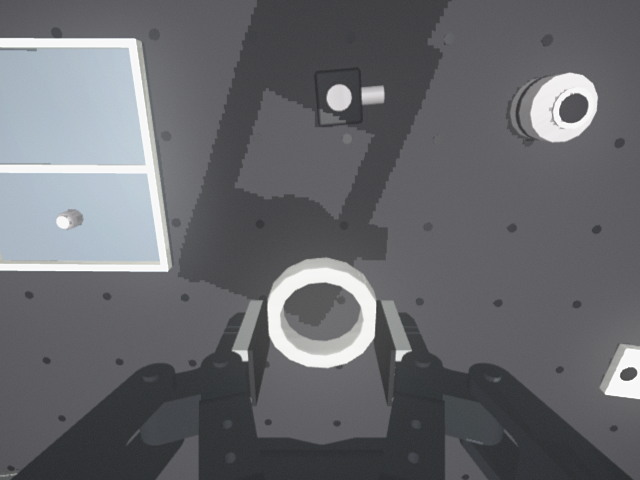

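Run:
```python
from h import *
d=np.load("w17.npz"); cal={k:d[k] for k in("K","rvec","tvec")}
im=d["im"]; m=((im.min(2)>190)).astype(np.uint8); m[:, :266]=0; m[:,378:]=0;m[:255]=0;m[372:]=0
cs,_=cv2.findContours(m,cv2.RETR_CCOMP,cv2.CHAIN_APPROX_NONE)
for c in cs:
    if cv2.contourArea(c)>1500:
        print(cv2.boundingRect(c))
        for z in (.1216,.116,.110): print(z,rect(cal,c,z))
```

```text
(268, 266, 108, 102)
0.1216 (array([ 0.55374011, -0.13509743]), array([47.9, 44.6]), np.float64(0.022559916393737844))
0.116 (array([ 0.5571037 , -0.13510341]), array([49.8, 46.4]), np.float64(0.0225533250700399))
0.11 (array([ 0.56070721, -0.13510977]), array([51.9, 48.3]), np.float64(0.022555717753831767))
(279, 281, 85, 74)
0.1216 (array([ 0.5536897 , -0.13521034]), array([34.8, 34.7]), np.float64(-1.51275069185391))
0.116 (array([ 0.55705103, -0.1352209 ]), array([36.3, 36.1]), np.float64(-1.5127491314079589))
0.11 (array([ 0.56065253, -0.13523218]), array([37.8, 37.6]), np.float64(-1.5127520900134823))
```

The ring is held flat and centred. Its inner contour gives 34.8 mm at TCP + 5 mm. The post is at about (0.545, −0.309).

Emit:
servo_tool(
  motion=[-3.5,-0.2,0.3,0,-7,-0.4,0.5,0,-11,-0.7,0.7,0,-15,-0.9,0.7,0,-17.5,-1.1,0.7,0,-17.5,-1.1,0.7,0,-17.5,-1.1,0.7,0,-17.5,-1.1,0.7,0],
)

```text
t: 28.4
position: [0.5443, -0.3077, 0.1093]
tcp_rot: [0.002, 0.702, 0.712, -0.001]
wrist_force: [0.1, -0.6, -0.4]
grip_width: 0.517
```

```bash
python3 look.py w18 190; python3 -c "
from h import *
s=get_state();print(delta([.545,-.3090,.02],1.58), s['grip_width'],s['position']);print(tool()[1].as_matrix()[:,2])"
```

```text
(208, 61, 224, 307) [ 0.5405 -0.3102] [213.1 131.1] 0.015
[ 0.54458936 -0.30764417  0.10975151]
(array([-0.08,  0.02,  8.98]), np.float64(0.006347257113477722), np.float64(1.5863472571134778)) 0.513472593236246 [ 0.54458936 -0.30764417  0.10975151]
[ 0.0020936  -0.00605865 -0.99997945]
```

View pics/w18.png

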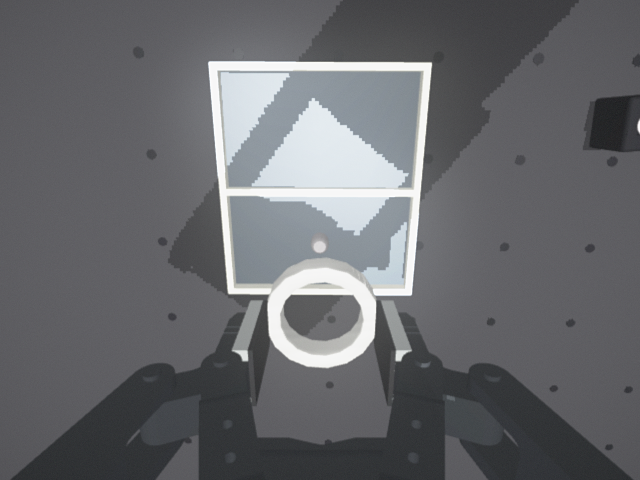

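Run:
```python
from h import *
d=np.load("w18.npz"); cal={k:d[k] for k in("K","rvec","tvec")}
print(ray(cal,[(319.5,246),(321,194)],[.017,.012][0]).round(4))
print(ray(cal,[(320,295),(320,66)],.012).round(4))
```

```text
[[ 0.5454 -0.3099  0.017 ]
 [ 0.5108 -0.3095  0.017 ]]
[[ 0.5837 -0.3091  0.012 ]
 [ 0.437  -0.3112  0.012 ]]
```

Emit:
servo_tool(
  motion=[-0.1,0,3,0,-0.1,0,5.5,0,-0.1,0,7,0,-0.1,0,8,0,-0.1,0,8,0,-0.1,0,8,0],
)

```text
t: 29.05
position: [0.5455, -0.3093, 0.0305]
tcp_rot: [0.004, 0.701, 0.713, -0.001]
wrist_force: [0.5, 0.6, 0.3]
grip_width: 0.517
```

```bash
python3 look.py w19 190
```

```text
(266, 268, 112, 99) [ 0.56   -0.3098] [57.3 55. ] -1.549
(153, 33, 340, 332) [ 0.5098 -0.3105] [151.7 131.6] 0.013
[ 0.54583073 -0.30972408  0.03110542]
```

View pics/w19.png

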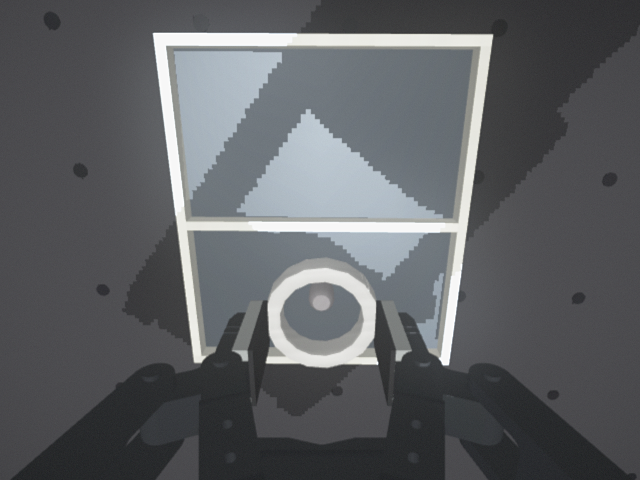

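The post top shows inside the ring at (321,302), so the ring is centred over it. I'll lower it.

Emit:
servo_tool(
  motion=[0,0,0.6,0,0,0,1.2,0,0,0,1.7,0,0,0,1.9,0,0,0,2.0,0,0,0,2.1,0,0,0,2.1,0],
)

```text
t: 29.8
position: [0.5455, -0.3096, 0.0108]
tcp_rot: [0.003, 0.701, 0.713, -0.001]
wrist_force: [-2.3, 1.7, 4.9]
grip_width: 0.515
```

Emit:
servo_tool(
  motion=[0,0,0,0,0,0,0,0,0,0,0,0,0,0,0,0],
  hand=0.6,
)

```text
t: 30.2
position: [0.5455, -0.3097, 0.0107]
tcp_rot: [0.003, 0.701, 0.713, -0.001]
wrist_force: [-0.4, 0.7, -0.5]
grip_width: 0.802
```

Emit:
servo_tool(
  motion=[0,0,-2,0,0,0,-6,0,0,0,-10,0,0,0,-12,0,0,0,-12,0,0,0,-12,0],
)

```text
t: 30.8
position: [0.5451, -0.3088, 0.1307]
tcp_rot: [0.004, 0.701, 0.713, -0.001]
wrist_force: [-0.1, -0.3, -1.2]
grip_width: 0.797
```

```bash
python3 look.py w20 190; python3 -c "
from h import *
s=get_state();print(delta([.6675,.1262,.12],1.444), s['grip_width'],s['position']);print(tool()[1].as_matrix()[:,2])"
```

```text
(613, 109, 25, 24) [ 0.4654 -0.1107] [15.3 14.5] -1.554
(220, 63, 205, 219) [ 0.5097 -0.3106] [151.6 131. ] 0.013
[ 0.54433036 -0.30820121  0.12925594]
(array([43.24, 13.  ,  0.7 ]), np.float64(0.14259295231786262), np.float64(1.5865929523178626)) 0.7996124065273676 [ 0.54433036 -0.30820121  0.12925594]
[ 9.85786122e-04 -5.43598940e-03 -9.99984739e-01]
```

View pics/w20.png

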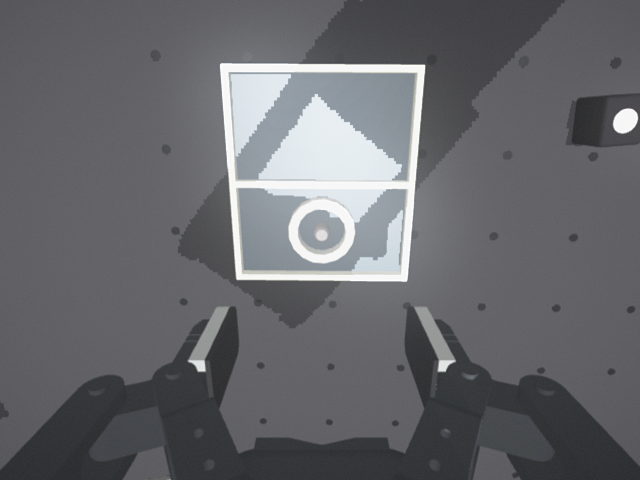

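The ring lies flat around the post, ring centre (321,230) and post (321,234). Next is carrier three.

Emit:
servo_tool(
  motion=[4,1.2,0,0.05,8,2.4,0,0.1,12.5,3.7,0,0.14,17,5.1,0,0.14,21.5,6.5,0.5,0.14,26,7.8,0.7,0.14,30.5,9.2,0.7,0.14,35,10.5,0.7,0.14,39.5,11.9,0.7,0.14,43.2,13,0.7,0.14,43.2,13,0.7,0.14,43.2,13,0.7,0.14],
)

```text
t: 32.05
position: [0.6658, 0.1266, 0.1171]
tcp_rot: [0.001, 0.749, 0.663, -0.003]
wrist_force: [-0.0, -0.9, -0.2]
grip_width: 0.797
```

Emit:
servo_tool(
  motion=[0,0,0,0,0,0,0,0],
)

```text
t: 32.25
position: [0.6646, 0.1251, 0.1155]
tcp_rot: [0.0, 0.749, 0.662, -0.005]
wrist_force: [-0.1, -0.3, -0.9]
grip_width: 0.798
```

```bash
python3 look.py w21 190; python3 -c "
from h import *
s=get_state();print(delta([.6676,.1262,-.002],1.444), s['grip_width'],s['position']);print(tool()[1].as_matrix()[:,2])"
```

```text
(284, 211, 84, 63) [0.6681 0.1261] [56.7 45.6] 1.441
(283, 72, 25, 27) [0.5648 0.1199] [14.8 14.7] -0.124
(304, 21, 17, 59) [0.5471 0.1328] [31.2  9.3] -0.125
(509, 0, 131, 68) [0.553  0.2864] [76.3 36.3] -1.561
[0.66498148 0.12511946 0.11603529]
(array([ 0.23,  0.31, 11.8 ]), np.float64(0.0030481607594670113), np.float64(1.447048160759467)) 0.7972379031343642 [0.66498148 0.12511946 0.11603529]
[-0.0059053  -0.00659842 -0.99996079]
```

View pics/w21.png

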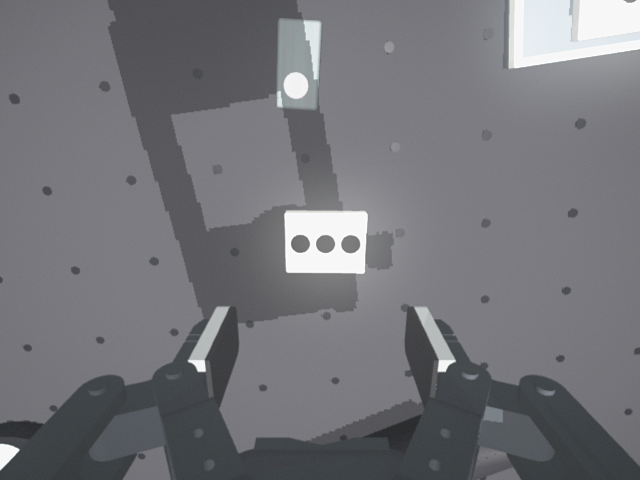

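Emit:
servo_tool(
  motion=[0.1,0.2,3,0,0.2,0.3,6,0,0.2,0.3,8.5,0,0.2,0.3,10.5,0,0.2,0.3,11.5,0,0.2,0.3,11.9,0,0.2,0.3,11.9,0,0.2,0.3,11.9,0],
)

```text
t: 33.1
position: [0.6688, 0.1258, -0.0015]
tcp_rot: [0.001, 0.75, 0.662, -0.003]
wrist_force: [-0.4, 0.6, -0.5]
grip_width: 0.802
```

Emit:
servo_tool(
  motion=[0,0,0,0,0,0,0,0,0,0,0,0,0,0,0,0,0,0,0,0,0,0,0,0],
  hand=-1,
  squeeze=50,
)

```text
t: 33.7
position: [0.6703, 0.1259, 0.0005]
tcp_rot: [0.002, 0.75, 0.662, -0.002]
wrist_force: [-0.5, -0.3, 5.8]
grip_width: 0.632
```

Emit:
servo_tool(
  motion=[0,0,-1,0,0,0,-4,0,0,0,-8,0,0,0,-11,0,0,0,-11,0,0,0,-11,0],
)

```text
t: 34.3
position: [0.6708, 0.1267, 0.1117]
tcp_rot: [0.003, 0.75, 0.662, -0.001]
wrist_force: [-0.9, -0.5, -2.3]
grip_width: 0.631
```

```bash
python3 look.py w22 190; python3 -c "
from h import *
s=get_state();print(delta([.474,-.3102,.12],1.584), s['grip_width'],s['position']);print(tool()[1].as_matrix()[:,2])"
```

```text
(0, 441, 24, 36) [ 0.8394 -0.1643] [41.2 19.2] -0.393
(251, 274, 143, 95) [0.7364 0.1176] [101.6  79.5] 1.45
(279, 59, 23, 26) [0.5644 0.12  ] [13.7 13.1] -0.141
(581, 0, 59, 25) [0.5563 0.3041] [33.5 11.9] 1.446
(515, 0, 125, 54) [0.5567 0.2865] [70.3 27.4] -1.552
[0.66945662 0.12661739 0.10974295]
(array([-45.77, -14.  ,  -0.72]), np.float64(-0.13714978359565788), np.float64(1.4468502164043422)) 0.6284494606051512 [0.66945662 0.12661739 0.10974295]
[-0.00147883 -0.00635396 -0.99997872]
```

View pics/w22.png

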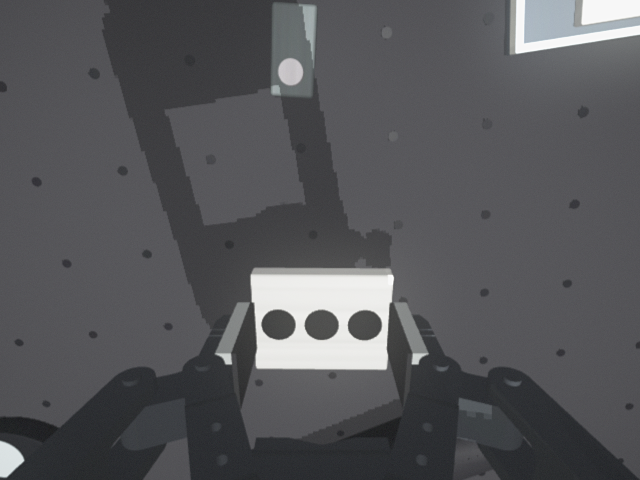

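Emit:
servo_tool(
  motion=[-4,-1.2,0,-0.05,-8,-2.5,-0.5,-0.1,-12.5,-3.8,-0.7,-0.14,-17,-5.2,-0.7,-0.14,-21.5,-6.6,-0.7,-0.14,-26,-8,-0.7,-0.14,-30.5,-9.3,-0.7,-0.14,-35,-10.7,-0.7,-0.14,-39.5,-12,-0.7,-0.14,-43,-13,-0.7,-0.14,-45.8,-13.9,-0.7,-0.14,-45.8,-13.9,-0.7,-0.14],
)

```text
t: 35.55
position: [0.4721, -0.3131, 0.1176]
tcp_rot: [-0.0, 0.703, 0.711, -0.003]
wrist_force: [-0.2, 0.4, 0.2]
grip_width: 0.628
```

Emit:
servo_tool(
  motion=[0,0,0,0,0,0,0,0],
)

```text
t: 35.75
position: [0.4711, -0.3116, 0.1158]
tcp_rot: [-0.002, 0.703, 0.711, -0.004]
wrist_force: [0.5, 0.3, -0.9]
grip_width: 0.63
```

```bash
python3 look.py w23 190; python3 -c "
from h import *
s=get_state();print(delta([.475,-.3102,.015],1.584), s['grip_width'],s['position']);print(tool()[1].as_matrix()[:,2])"
```

```text
(602, 234, 23, 21) [ 0.4728 -0.1093] [15.1 14.7] -1.558
(226, 187, 196, 191) [ 0.5109 -0.3103] [151.3 130.5] 0.013
[ 0.47163214 -0.31150849  0.11626323]
(array([ 0.15,  0.41, 10.12]), np.float64(-0.0010047488440643182), np.float64(1.5829952511559358)) 0.6316512535074528 [ 0.47163214 -0.31150849  0.11626323]
[-0.00695987 -0.00268186 -0.99997218]
```

View pics/w23.png

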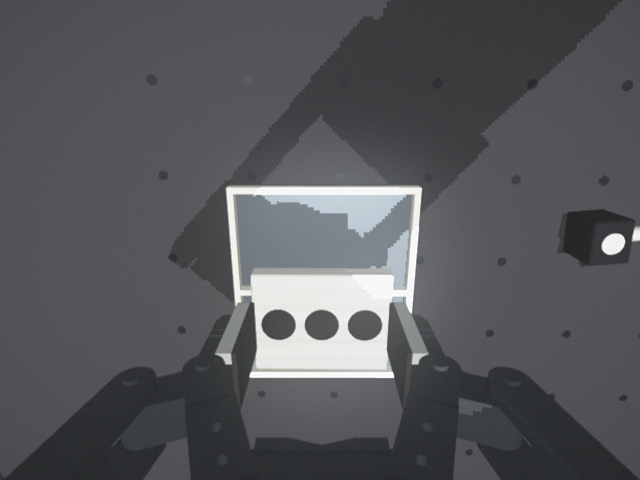

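The tray is visible below, with the near wall at row 190 and the rib at row 292, and the plate is level. I'll lower it to the floor.

Emit:
servo_tool(
  motion=[0.1,0.2,3,0,0.1,0.4,6,0,0.1,0.4,8.5,0,0.1,0.4,9.8,0,0.1,0.4,10.3,0,0.1,0.4,10.5,0,0.1,0.4,10.5,0,0.1,0.4,10.5,0],
)

```text
t: 36.6
position: [0.4759, -0.3115, 0.0126]
tcp_rot: [-0.0, 0.703, 0.711, -0.003]
wrist_force: [0.1, -0.5, -1.0]
grip_width: 0.627
```

Emit:
servo_tool(
  motion=[0,0,0.1,0,0,0,0.2,0,0,0,0.3,0,0,0,0.4,0,0,0,0.5,0,0,0,0.6,0,0,0,0.6,0],
)

```text
t: 37.3
position: [0.4757, -0.3114, 0.0063]
tcp_rot: [-0.0, 0.703, 0.711, -0.003]
wrist_force: [-0.0, 0.8, -0.7]
grip_width: 0.632
```

Emit:
servo_tool(
  motion=[0,0,0.1,0,0,0,0.2,0,0,0,0.2,0],
)

```text
t: 37.6
position: [0.4756, -0.3114, 0.0045]
tcp_rot: [-0.001, 0.703, 0.711, -0.003]
wrist_force: [-1.0, 0.8, 2.4]
grip_width: 0.629
```

Emit:
servo_tool(
  motion=[0,0,0,0,0,0,0,0,0,0,0,0,0,0,0,0],
  hand=0.6,
)

```text
t: 38.0
position: [0.4757, -0.3114, 0.0045]
tcp_rot: [-0.001, 0.703, 0.711, -0.003]
wrist_force: [0.2, 0.3, -0.2]
grip_width: 0.801
```

Emit:
servo_tool(
  motion=[0,0,-2,0,0,0,-6,0,0,-1,-10,0,0,-2,-14,0,0,-3,-16,0,0,-3,-16,0,0,-3,-16,0],
)

```text
t: 38.7
position: [0.4465, -0.3111, 0.1646]
tcp_rot: [-0.0, 0.703, 0.711, -0.003]
wrist_force: [0.3, 0.3, -0.0]
grip_width: 0.801
```

```bash
python3 look.py w24 190
python3 - <<'E'
from h import *
im=camera("scene"); cv2.imwrite("pics/s2.png",im[:,:,::-1])
im=camera("top"); cv2.imwrite("pics/t2.png",im[:,:,::-1]); print(get_state()["t"])
E
```

```text
(242, 204, 162, 161) [ 0.5103 -0.3106] [152.9 131.9] 0.013
[ 0.44608081 -0.31051419  0.16342397]
38.85
```

View pics/w24.png

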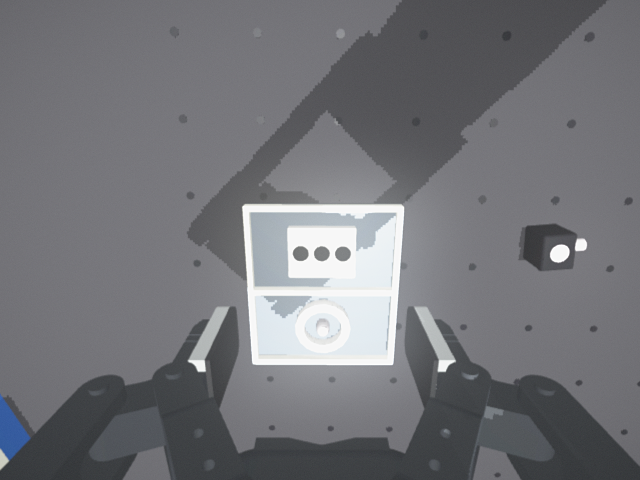

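View pics/s2.png

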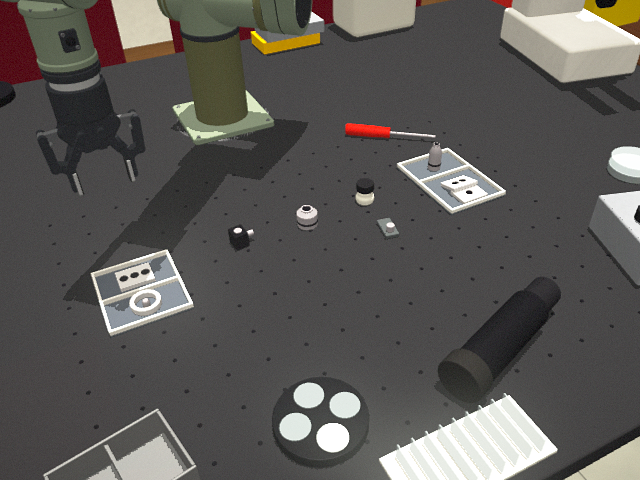

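View pics/t2.png

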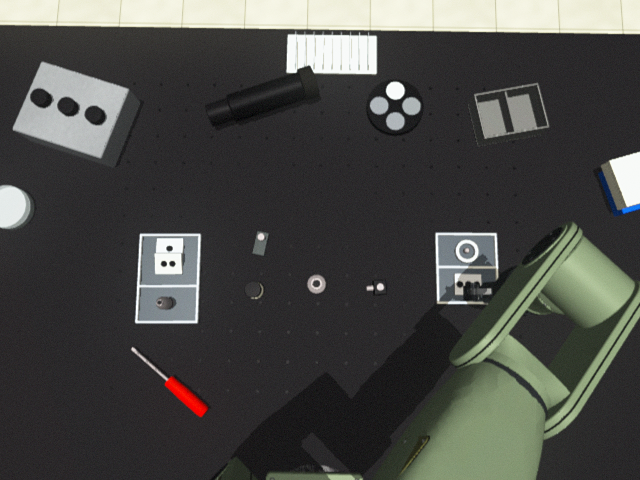

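All three views show every part in place and the squat objective undisturbed at (317,284). One last numeric check follows.

Run:
```python
from h import *
cal=calibration("top"); im=cv2.imread("pics/t2.png"); g=im.min(2)
cv2.imwrite("pics/t3.png",cv2.resize(im[225:330,125:210],None,fx=7,fy=5.7,interpolation=cv2.INTER_CUBIC)) if 0 else cv2.imwrite("pics/t3.png",cv2.resize(im[228:328,130:206],None,fx=6,fy=6,interpolation=cv2.INTER_CUBIC))
def fr(P,o,yaw):
    v=P[:,:2]-o; c,s=np.cos(yaw),np.sin(yaw); return np.c_[v[:,0]*c+v[:,1]*s,-v[:,0]*s+v[:,1]*c].round(4)
d=np.load("w24.npz"); w={k:d[k] for k in("K","rvec","tvec")}
o=np.array([.5098,-.3106])
print("three",fr(ray(w,[(321.5,253.5)],.012),o,.012),"ring",fr(ray(w,[(322.5,326.5)],.016),o,.012))
d=np.load("w15.npz"); w={k:d[k] for k in("K","rvec","tvec")}
o=np.array([.4772,.3133])
print("slim",fr(ray(w,[(320.5,253)],.060),o,.019),"two(top face)",fr(ray(w,[(321,329.5)],.0175),o,.019))
```

```text
three [[-0.0348 -0.0008]] ring [[0.0319 0.0001]]
slim [[-0.0527 -0.0003]] two(top face) [[ 0.0292 -0.0008]]
```

View pics/t3.png

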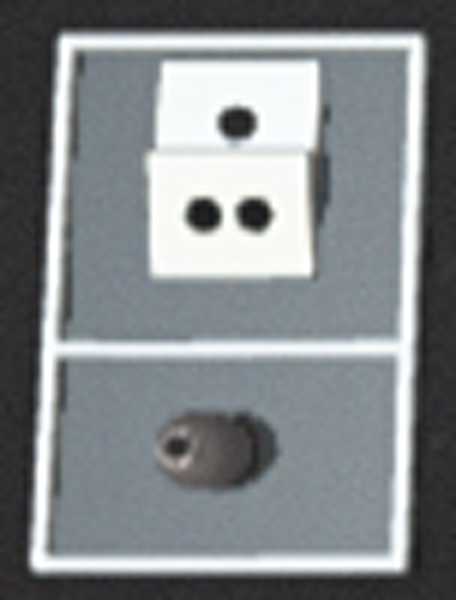

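```bash
python3 -c "
from workcell import ticket
print(ticket.finish_job())"
```

```text
the job is handed in; nothing more can be done
None
```

I made up both kits and handed the job in at about 39 s of robot time; no verdict was reported. The positions below are my own estimates from the wrist camera, in each tray's own frame.

| Part | Estimated placement | Required |
|---|---|---|
| Carrier one | x about 61 mm, flat, square to the tray | x 45–70 mm |
| Carrier two | top-face centre x about 29 mm (30–31 mm from carrier one's centre), lapped over its free edge, ends level within 1–2 mm | x 8–47 mm, 22.5–41 mm between centres |
| Slim objective | x −53 mm, y 0, upright | x −82 to −26 mm, y within ±52 mm |
| Adapter ring | x 32 mm, y 0, flat around the post | x 24–50 mm, y within ±13 mm |
| Carrier three | x −35 mm, y −1 mm, flat in the empty bay | x −55 to −15 mm, y within ±40 mm |

- **Squat objective:** I never touched it, and it is at the same pixel as at the start.
- **Not measured:** I judged carrier two's lean only from the pictures and from the geometry of its resting points, which gives about 0.26 rad (required 0.12–0.5). I also judged the flat and upright parts by eye.
- **Forces:** no wrist force reading went above about 8 N. The gripper was well clear of everything when I handed in.
- **Disagreements:**
  - The TCP height at which the fingertips touched down varied by up to about 5 mm between carrier grasps, so I set most parts down by feeling for contact.
  - Carrier two sat slightly tilted in the grip before release, but settled correctly.
  - The cameras differed by 2–3 mm on the post position.

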